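# Prop the light-guard flap and take out the dark bottle

### The arm

A 7-joint arm with a two-finger parallel gripper is mounted at the origin on a cart in front of the work surface, level with it; the furniture and walls round the work are solid. World frame = base frame: x ahead of the robot, y to its left, z up, the work surface at z = 0. Lengths are in m, angles in rad, forces in N, time in s.
With the tool pointing down it reaches from about 0.4 to 0.85 m from the base axis. Payload 10.4 kg.
Tool frame: the origin (TCP) lies midway between the tips of the shut fingers; the grasp point (between the pads) lies 19 mm behind it; z points along the fingers, y is the direction in which the jaws open and shut (so a half turn about z gives the same grasp; the last joint's range is limited). The gripper opens to 85 mm and grips with 20 to 120 N. Pads are 22 mm wide; open, the fingers measure 114 mm over their backs; the gripper's body (76 mm by 85 mm) begins 54 mm behind the grasp point. The pads swing forward as they close: fully open they stand 13 mm farther back than shut.
Start: joints at [1.146, 0.332, -0.065, 1.46, 0.022, 1.35, -0.088], TCP at [0.244, -0.575, 0.192] pointing down, gripper open.
Joint ranges: [-2.6, 2.6], [-0.5, 2.12], [-1.47, 1.34], [0.16, 2.42], [-1.27, 4.41], [0.06, 2.06], [-2.6, 2.6]. Speed limits (rad/s): [2.22, 2.22, 2.79, 2.79, 3.14, 3.14, 3.14].

### API

Orientations are given as a unit quaternion [x, y, z, w].
In Python, from workcell import get_obs, camera, calibration, hand_in gives the robot as it stands.
- The arm moves only by the shell command python3 -m handwheel 'ROWS' [FORCE]. ROWS is JSON, a list of rows, each an object with "jaw": the finger opening in mm, from 0 to 85.4; "delta_pos": the shift along the tool's x, y, z scaled (see below), a list of three; "turn": the turn about the tool's z scaled (see below). In form: [{"jaw": jaw, "delta_pos": [tx, ty, tz], "turn": turn}, ...]. A call has 1 to 10 rows; each row is the pose to reach, as a shift and turn from the pose commanded when the call began, along the tool's axes at that moment, turning the shorter way round; what a row does not reach only later rows make up. The controller multiplies each number of a shift by 1 m and each number of a turn by pi rad. A row lasts 1/12 s, in which the tool goes at most 41.7 mm and 7.16 degrees, less where a joint would pass 70% of its speed; a pose out of reach is approached as far as the arm can. A call with a number of a shift or a turn outside -1 to 1 is refused whole. A call with a gripper value outside its range is refused whole. The fingers move at their own pace and stop on an object; FORCE is the grip in N (left out, the last holds). Time passes only in rows, so rows that repeat a pose let the fingers close. It gives the time, the measured TCP pose, the force and the opening at its end, in the units of the state.
- get_obs(): the state, without advancing time (a new reading comes with each control period).
- camera(name): name is "side" or "top"; returns the picture (400x640x3 uint8, red, green, blue); there is no depth.
- calibration(name): a dict with "mtx" (3x3 intrinsics, pixels), "rvec" (rotation vector, rad) and "tvec" (3), from world to camera coordinates, as OpenCV has them. Camera axes: x right, y down, z forward; pixel columns grow to the right and rows downward; lengths in m; the calibration is good to about 2 mm. A picture is of the moment at which its call begins. calibration takes no time and is no camera call.
- hand_in(): hands the job in, once; it reports no verdict.
The state is a dict: "clock": time; "joint_pos": joint angles; "joint_velocities": joint speeds; "tau": joint torques, N m; "position": TCP position; "ee_rot": TCP orientation; "ft_force": force on the tool from outside, world axes, zero at the start; "torque": the same for the moment, N m; "grip_width": opening from 0.0 (shut) to 1.0 (fully open).
Only numpy, scipy, OpenCV 4.12 (cv2) and the standard library are available. Lean on these libraries where they do the work, as an engineer would, in place of code of your own. Each camera call takes 0.05 s, during which the arm holds its last target.

### The job

Raise the amber guard flap of the white box by its handle bar until the roller foot of its prop stay drops behind the orange tooth, and ease it back so that it stands propped on the stay by itself. Then take the small brown bottle from under it and set it down upright, without dropping it, in the grey spill tray, leaving the flap propped. Do not let the flap fall, keep the bottle upright, and leave the coverslip box, the marker and the timer where they are.

Things in the scene. Friction and masses are not known exactly. Their poses are not given: they have to be found in the camera images.
- guard: White open-topped box, 190 (x) x 216 (y) x 70 mm high, walls and floor 6 mm, fixed to the worktop, closed on top by the amber flap. Origin: centre of its underside; x points to its back (hinge side), y to its left (the stay is on its right), z up. Brown bottle and coverslip box stand side by side on its floor, about 35 mm in front of its middle and 46 mm to either side, in either order.
- stay_catch (a point): Orange tooth on the aluminium ledge outside the box's right wall; the point is the foot of its sheer back face, 23.5 mm behind the box's middle and 69 mm up (the ledge's top). The tooth is 7 mm high and ramped at the front: the stay's roller foot rides over it backwards and then cannot roll forward again.
- flap_hinge (a point): Middle of the flap's hinge axis (axis along the box's y), at the box's back edge, 75 mm above the worktop.
- flap_bar (a point): Middle of the black round handle bar (10 mm diameter, along the box's y, 90 mm free between posts) on the flap's upper face, 172 mm from the hinge along the flap and 40 mm above its mid-plane. A gripper closed across it can keep pointing down: the bar turns between the fingers. Raised, it is on the flap's far side, 37 mm off it: let go by opening only about 15 mm each side, withdraw straight up.
- flap (a joint): Flap angle, rad: 0 shut, grows as it rises, stop at 1.46; let go, it always falls back by its own weight, nearly without friction. Above about 1.31 the stay's foot drops behind the tooth; eased back from there it rests on the stay at about 1.25. From a lower angle it falls shut. Flap: amber, 190 x 216 x 5 mm, about 0.25 kg.
- stay (a joint): Angle, rad, of the steel prop stay (93 mm long) on its pivot on the flap's right edge, 88 mm from the hinge: 0 folded along the flap towards the front. As the flap rises it hangs down by its own weight, its roller foot rolling back along the ledge and over the tooth. About 2.4 when propped. It needs no handling.
- stay_foot (a point): Centre of the orange roller (10 mm diameter) that is the foot of the stay. Propped: on the ledge just behind the tooth, 74 mm above the worktop and at about x = +28 mm in the box frame.
- bottle_mid (a point): Small brown bottle with a black cap, 24 mm in diameter, 58 mm high, about 30 g; the point is on its axis half-way up (29 mm above its underside); z along its axis. It stands on the box floor, 6 mm above the worktop.
- coverslip_box: Small box 32 x 32 x 22 mm, white with a blue lid, standing in the guard box beside the bottle; origin at the centre of its underside. Stays where it is.
- spill_tray: Low grey plastic tray, 100 (x) x 140 (y) x 14 mm, walls and floor 4 mm thick, fixed to the worktop; origin at the centre of its underside, z up. The bottle may stand anywhere on its floor. A tall centrifuge stands close behind it (front face at about x = 0.49 m, right corner at about y = -0.17 m): keep the gripper and the carrying path clear of it.
- marker_blue: Marker pen, white with a blue cap, 14 x 128 x 14 mm, lying on the worktop; origin under its middle. Stays where it is.
- bench_timer: White bench timer, 66 x 66 x 17 mm, lying to the right of the box; origin under its middle. Stays where it is.

How it is judged:
By the outcome, as a careful person would: the job done as asked, in the order asked, and still so for the second after the job is handed in, with the robot touching nothing.
It also fails if it takes over 64 s, if anything falls off the work surface, if the arm or the gripper's body presses on something with over 40 N, if the wrist force passes 120 N, or if a joint passes its speed limit or range.

## Working session

There is one attempt and no reset: what is moved stays moved. The work goes in short steps, Python scripts to look and compute and a shell command to move; the robot and the scene stay as the last step left them, time stands still between calls to the robot, and variables do not carry over. Pictures are saved under pics/ and viewed, and the job is handed in when it is done.

```bash
ls; mkdir -p pics; python3 - <<'E'
from workcell import *
import cv2
print(get_obs())
for n in("side","top"):
    print(n,calibration(n)); cv2.imwrite(f"pics/{n}0.png",camera(n)[:,:,::-1])
E
```

```text
pics
{'clock': 0.0, 'joint_pos': array([ 1.14640296,  0.3328748 , -0.06470268,  1.46096834,  0.02158039,
        1.34990835, -0.08849305]), 'joint_velocities': array([ 0.00140577,  0.0005237 ,  0.00017332,  0.00041637, -0.00016966,
        0.00052607, -0.00086394]), 'tau': array([-1.14088496e-03, -6.25450730e+01,  4.89747268e-02, -3.91610491e+01,
        1.63398689e-02,  9.81626072e-03,  1.19381657e-06]), 'position': array([ 0.24424249, -0.57481237,  0.19120125]), 'ee_rot': array([ 9.79885110e-01,  1.99561104e-01, -1.70221531e-04, -7.12033972e-04]), 'ft_force': array([-0.55251813, -0.47121843, -0.29269779]), 'torque': array([0.01000774, 0.01422667, 0.02459165]), 'grip_width': 0.9972878204804448}
side {'mtx': array([[423.81472974,   0.        , 314.65843248],
       [  0.        , 423.81472974, 200.6483847 ],
       [  0.        ,   0.        ,   1.        ]]), 'rvec': array([ 2.04326208, -0.49318343,  0.2505532 ]), 'tvec': array([-0.51573219,  0.10177325,  1.51824907])}
top {'mtx': array([[451.24364803,   0.        , 312.88551219],
       [  0.        , 451.24364803, 191.92903506],
       [  0.        ,   0.        ,   1.        ]]), 'rvec': array([ 2.1310466 , -2.1712888 ,  0.12100448]), 'tvec': array([-0.20024301,  0.50920576,  1.27228251])}
```

View pics/side0.png

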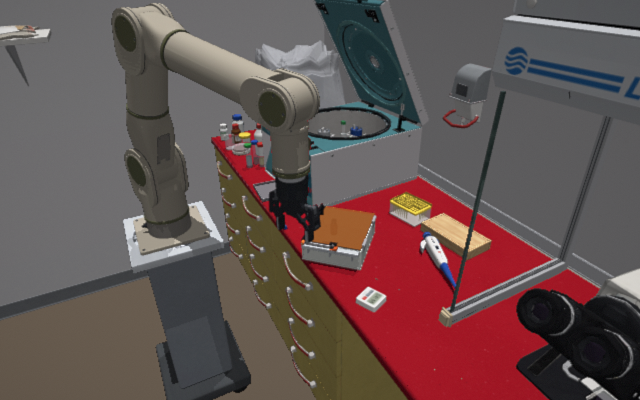

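View pics/top0.png

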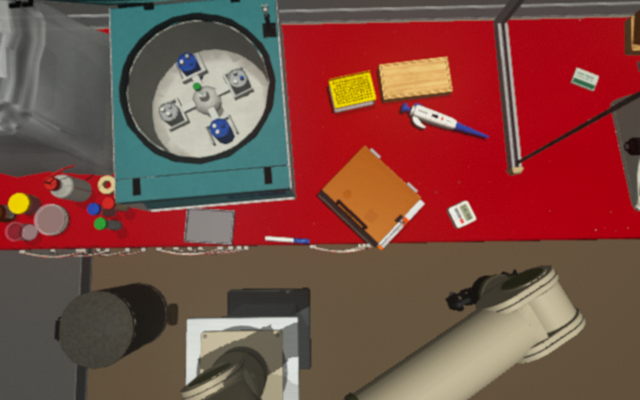

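The top view shows the box (amber flap) around (372,197), rotated about 45°; the tray is at (210,226), the marker at (288,240), the timer at (462,214). I'll enlarge.

```bash
python3 - <<'E'
import cv2
t=cv2.imread("pics/top0.png");s=cv2.imread("pics/side0.png")
cv2.imwrite("pics/topc.png",cv2.resize(t[140:260,310:490],None,fx=4.4,fy=4.4,interpolation=cv2.INTER_CUBIC))
cv2.imwrite("pics/topd.png",cv2.resize(t[190:260,170:330],None,fx=5,fy=5,interpolation=cv2.INTER_CUBIC))
cv2.imwrite("pics/sidec.png",cv2.resize(s[170:290,240:400],None,fx=5,fy=5,interpolation=cv2.INTER_CUBIC))
E
```

```text
(no output)
```

View pics/topc.png

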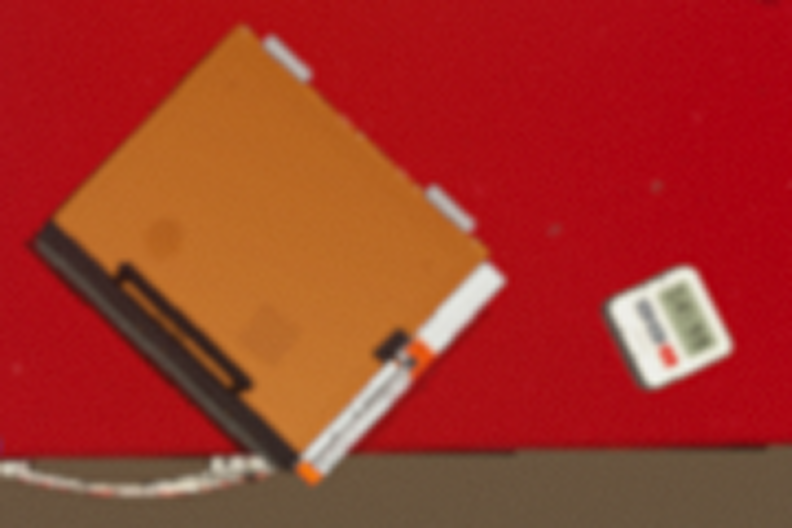

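View pics/topd.png

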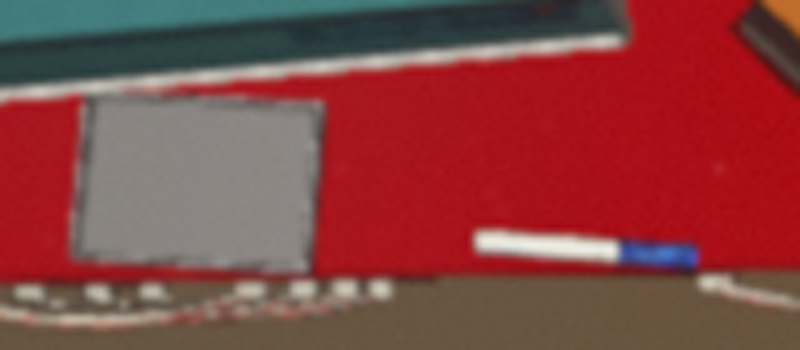

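View pics/sidec.png

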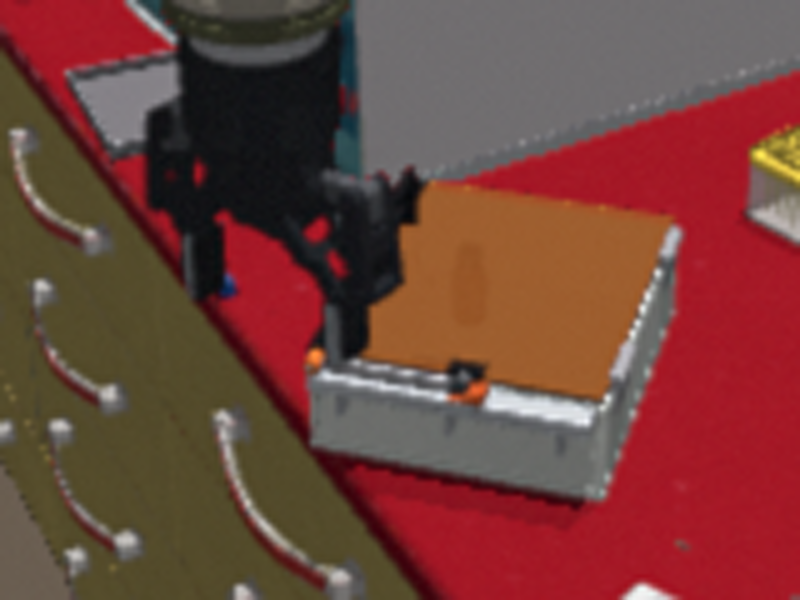

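```bash
cat > h.py <<'E'
import numpy as np, cv2
from workcell import *
from scipy.optimize import least_squares
from scipy.spatial.transform import Rotation as R
def proj(n,P):
    c=calibration(n); return cv2.projectPoints(np.asarray(P,float).reshape(-1,3),c["rvec"],c["tvec"],c["mtx"],None)[0].reshape(-1,2)
def plane(n,uv,z):
    c=calibration(n); M=cv2.Rodrigues(c["rvec"])[0]; C=-M.T@c["tvec"].ravel()
    d=M.T@np.linalg.inv(c["mtx"])@np.array([uv[0],uv[1],1.]); return C+d*(z-C[2])/d[2]
def T(p,b): # p=x,y,yaw
    b=np.asarray(b,float); c,s=np.cos(p[2]),np.sin(p[2])
    return np.stack([p[0]+c*b[:,0]-s*b[:,1],p[1]+s*b[:,0]+c*b[:,1],b[:,2]],1)
def tc(u,v): return (310+u/4.4-.39,140+v/4.4-.39)
def td(u,v): return (170+u/5-.4,190+v/5-.4)
def sc(u,v): return (240+u/5-.4,170+v/5-.4)
E
python3 - <<'E'
from h import *
z=.0775
B=[(.095,.108,z),(-.095,.108,z),(-.077,.048,.115),(-.077,-.048,.115)]
U=[tc(241,26),tc(32,240),tc(122,268),tc(245,386)]
# side view: ledge/box: back right bottom corner, flap back right
Bs=[(.095,-.108,.0),(.095,.108,z)]
Us=[sc(590,497),sc(425,180)]
f=lambda p:np.r_[(proj("top",T(p,B))-U).ravel(),(proj("side",T(p,Bs))-Us).ravel()]
r=least_squares(f,[.5,-.4,-.75],loss="soft_l1");print(r.x,f(r.x).round(1))
p=r.x
print("tooth",proj("top",T(p,[(.0235,-.117,.07)])),tc(425,355))
print("bar",T(p,[(-.077,0,.115)]),"botL",T(p,[(-.035,.046,.035)]),"R",T(p,[(-.035,-.046,.035)]))
print("bottleL proj top",proj("top",T(p,[(-.035,.046,.06),(-.035,-.046,.028)])),tc(163,237),tc(268,335))
for uv in [td(88,95),td(322,102),td(308,272),td(72,257)]: print("tray",plane("top",uv,.014))
for uv in [td(475,240),td(697,258)]: print("marker",plane("top",uv,.01))
o=get_obs(); print(R.from_quat(o["ee_rot"]).as_matrix())
E
```

```text
[ 0.48437022 -0.3647652  -0.7877373 ] [-0.6  0.1 -0.  -0.3  0.2  2.3 -1.8  0.3  1.1  0.1 49.9  6.6]
tooth [[405.03036981 219.66140771]] (406.2009090909091, 220.2918181818182)
bar [[ 0.4300505  -0.31019076  0.115     ]] botL [[ 0.49228235 -0.3075079   0.035     ]] R [[ 0.42707653 -0.37240937  0.035     ]]
bottleL proj top [[347.54251885 194.56100132]
 [370.12054477 218.02858774]] (346.6554545454546, 193.4736363636364) (370.5190909090909, 215.74636363636364)
tray [0.46553791 0.15842176 0.014     ]
tray [0.45883144 0.02139094 0.014     ]
tray [0.36046638 0.02911387 0.014     ]
tray [0.37156313 0.16613381 0.014     ]
marker [ 0.37721391 -0.06711025  0.01      ]
marker [ 0.36450784 -0.1956968   0.01      ]
[[ 9.20359167e-01  3.91073765e-01 -5.60889067e-04]
 [ 3.91074161e-01 -9.20358457e-01  1.14491038e-03]
 [-6.84745855e-05 -1.27307798e-03 -9.99999187e-01]]
```

```bash
python3 - <<'E'
from h import *
z=.0775
B=[(.095,.108,z),(-.095,.108,z),(-.077,.048,.115),(-.077,-.048,.115)]
U=[tc(241,26),tc(32,240),tc(122,268),tc(245,386)]
Bs=[(.095,-.108,.0),(.095,.108,z),(-.095,-.108,0)]
Us=[sc(588,494),sc(672,217),sc(312,445)]
f=lambda p:np.r_[(proj("top",T(p,B))-U).ravel(),(proj("side",T(p,Bs))-Us).ravel()]
r=least_squares(f,[.5,-.4,-.75],loss="soft_l1");print(r.x,f(r.x).round(1))
p=r.x
print("tooth",proj("top",T(p,[(.0235,-.117,.07)])),tc(425,355))
print("bar",T(p,[(-.077,0,.115)]),"botL",T(p,[(-.035,.046,.035)]),"R",T(p,[(-.035,-.046,.035)]))
print("bottleL side",proj("side",T(p,[(-.035,.046,.006),(-.035,.046,.064)])),sc(468,320),sc(468,245))
a=np.pi/2
E
```

```text
[ 0.48490423 -0.3657282  -0.78618841] [-0.3 -0.1  0.3 -0.4  0.5  2.1 -1.4  0.1  1.9  0.8  0.8 -0.8 -1.1 -0.5]
tooth [[405.40516728 219.40596421]] (406.2009090909091, 220.2918181818182)
bar [[ 0.43050005 -0.31123797  0.115     ]] botL [[ 0.49272767 -0.30845872  0.035     ]] R [[ 0.42762245 -0.37346111  0.035     ]]
bottleL side [[332.77931893 233.45307348]
 [332.70645804 219.20063249]] (333.20000000000005, 233.6) (333.20000000000005, 218.6)
```

```bash
python3 -m handwheel '[{"jaw":60,"delta_pos":[0.04,-0.02,-0.02],"turn":-0.03},{"jaw":60,"delta_pos":[0.275,-0.17,-0.02],"turn":-0.122},{"jaw":60,"delta_pos":[0.275,-0.17,-0.02],"turn":-0.122},{"jaw":60,"delta_pos":[0.275,-0.17,-0.02],"turn":-0.122},{"jaw":60,"delta_pos":[0.275,-0.17,-0.02],"turn":-0.122},{"jaw":60,"delta_pos":[0.275,-0.17,-0.02],"turn":-0.122},{"jaw":60,"delta_pos":[0.275,-0.17,-0.02],"turn":-0.122},{"jaw":60,"delta_pos":[0.275,-0.17,-0.02],"turn":-0.122},{"jaw":60,"delta_pos":[0.275,-0.17,-0.02],"turn":-0.122},{"jaw":60,"delta_pos":[0.275,-0.17,-0.02],"turn":-0.122}]' 30
python3 - <<'E'
from h import *
o=get_obs();print(o["position"],R.from_quat(o["ee_rot"]).as_matrix().round(3))
cv2.imwrite("pics/t1.png",cv2.resize(camera("top")[140:260,310:490,::-1],None,fx=4.4,fy=4.4,interpolation=cv2.INTER_CUBIC))
cv2.imwrite("pics/s1.png",cv2.resize(camera("side")[150:290,240:420,::-1],None,fx=4.2,fy=4.2,interpolation=cv2.INTER_CUBIC))
E
```

```text
clock: 0.93
position: [0.4322, -0.3092, 0.2119]
ee_rot: [0.923, 0.385, 0.0, -0.0]
ft_force: [-1.4, -1.1, -0.2]
grip_width: 0.705
[ 0.43219916 -0.30917953  0.21191567] [[ 0.704  0.71  -0.   ]
 [ 0.71  -0.704  0.   ]
 [ 0.    -0.    -1.   ]]
```

View pics/s1.png

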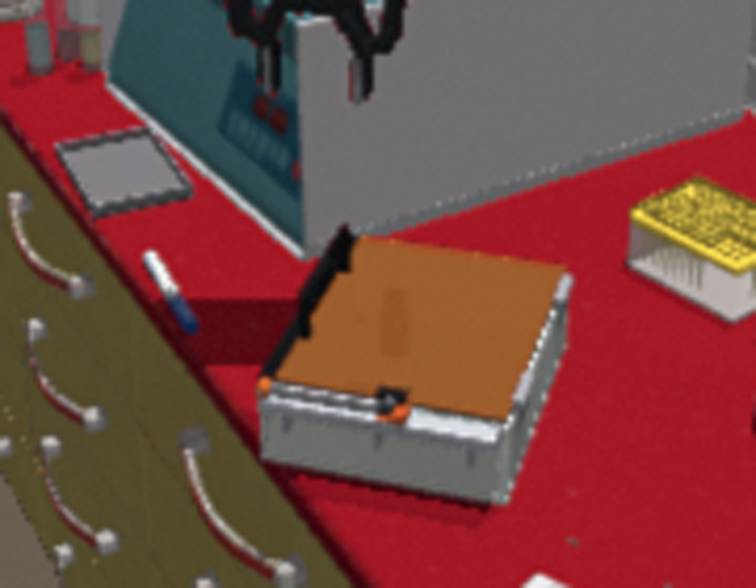

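View pics/t1.png

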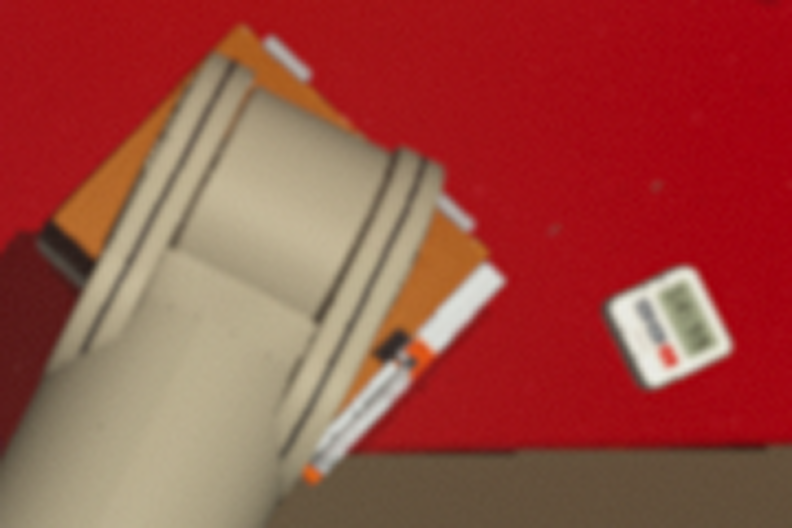

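```bash
python3 -m handwheel '[{"jaw":60,"delta_pos":[0,0,0.03],"turn":0},{"jaw":60,"delta_pos":[0,0,0.06],"turn":0},{"jaw":60,"delta_pos":[0,0,0.09],"turn":0},{"jaw":60,"delta_pos":[0,0,0.105],"turn":0},{"jaw":60,"delta_pos":[0,0,0.115],"turn":0},{"jaw":60,"delta_pos":[0,0,0.115],"turn":0},{"jaw":60,"delta_pos":[0,0,0.115],"turn":0}]' 30
python3 - <<'E'
from h import *
o=get_obs();print(o["position"],o["ft_force"],o["grip_width"])
cv2.imwrite("pics/s2.png",cv2.resize(camera("side")[150:290,240:420,::-1],None,fx=4.2,fy=4.2,interpolation=cv2.INTER_CUBIC))
E
```

```text
clock: 1.62
position: [0.4307, -0.3121, 0.0974]
ee_rot: [0.924, 0.382, -0.0, 0.0]
ft_force: [0.0, -0.4, 0.1]
grip_width: 0.701
[ 0.43073466 -0.31213482  0.0973996 ] [ 0.04078596 -0.4348732   0.09052811] 0.7009913589900311
```

View pics/s2.png

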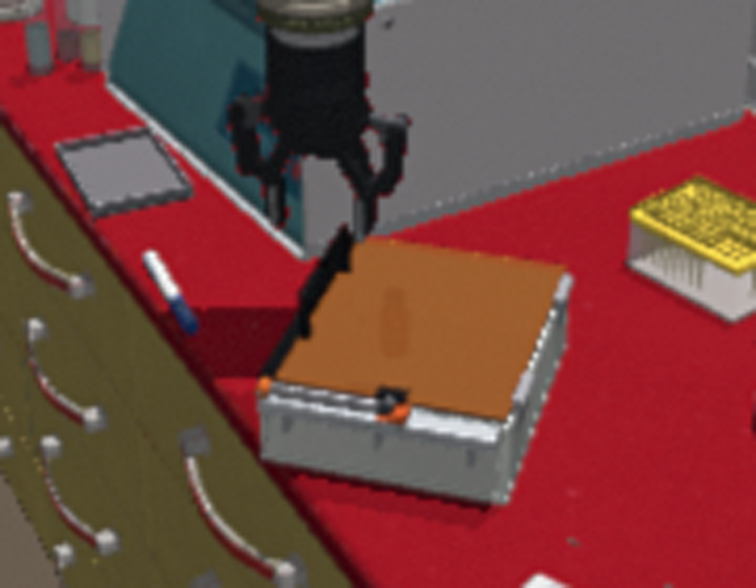

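```bash
python3 - <<'E'
from h import *
o=get_obs();p=[ 0.48490423,-0.3657282,-0.78618841]
g=lambda P:((proj("side",P)-[240,150])*4.2).round()
print(g(o["position"]), g(T(p,[(-.077,.045,.115),(-.077,-.045,.115),(-.095,.108,.0775),(-.095,-.108,.0775)])))
print(g([plane("top",tc(32,240),.0775),plane("top",tc(122,268),.115)]))
cv2.imwrite("pics/s3.png",cv2.resize(camera("side")[100:290,200:450,::-1],None,fx=3.2,fy=3.2,interpolation=cv2.INTER_CUBIC))
cv2.imwrite("pics/t3.png",camera("top")[:,:,::-1])
E
```

```text
[[322. 276.]] [[338. 229.]
 [301. 287.]
 [342. 228.]
 [251. 370.]]
[[340. 228.]
 [345. 225.]]
```

View pics/s3.png

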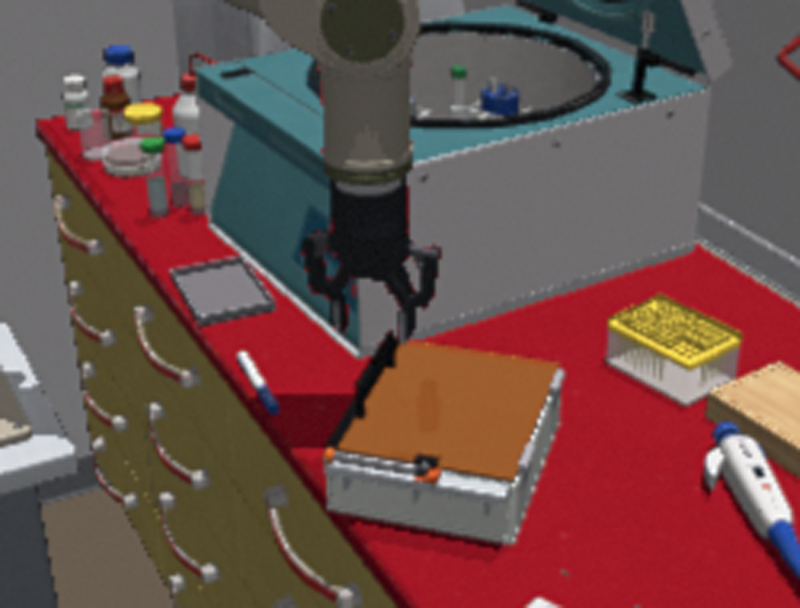

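View pics/t3.png

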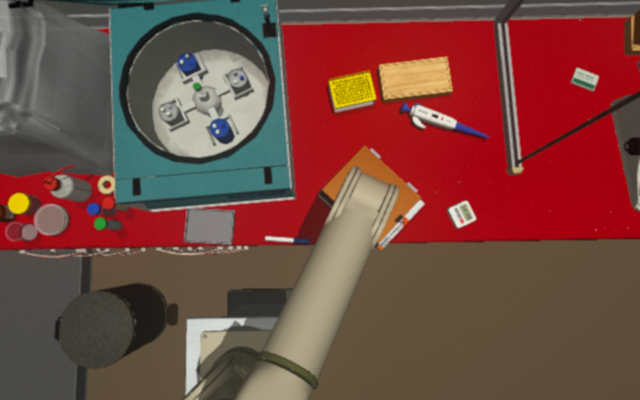

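```bash
python3 - <<'E'
from h import *
print(proj("side",[ 0.24424249, -0.57481237,  0.19120125]),sc(272,325), proj("top",[ 0.24424249, -0.57481237,  0.19120125]))
print(proj("side",[.4322,-.3092,.2119]),(240+315/4.2,150+97/4.2))
print(proj("side",[.4307,-.312,.0974]),(240+318/4.2,150+233/4.2))
print(proj("side",[[.4307,-.312,z] for z in(.11,.12,.13,.14)]))
print(proj("side",[[.43+d,-.312+d,.11] for d in(.02,.03,.04)]))
E
```

```text
[[295.86833156 251.78940116]] (294.0, 234.6) [[462.74124181 286.53379185]]
[[315.65669917 184.48548084]] (315.0, 173.0952380952381)
[[316.47945374 215.95192258]] (315.7142857142857, 205.47619047619048)
[[316.3889327  212.66659638]
 [316.31650243 210.03784735]
 [316.24354546 207.38998299]
 [316.17005605 204.72279405]]
[[318.91144029 208.42811496]
 [320.23562512 206.33449533]
 [321.53834126 204.27481902]]
```

```bash
python3 - <<'E'
from h import *
t=cv2.imread("pics/top0.png");s=cv2.imread("pics/side0.png")
P=np.array([ 0.24424249, -0.57481237,  0.19120125]);y=np.array([.391,-.920,0]);
pts=[P,P+.0427*y,P-.0427*y,P+.0427*y+[0,0,.04],P-.0427*y+[0,0,.04]]
for n,im,(r0,r1,c0,c1) in(("top",t,(250,330,430,530)),("side",s,(170,270,250,350))):
    c=cv2.resize(im[r0:r1,c0:c1],None,fx=6,fy=6,interpolation=cv2.INTER_CUBIC)
    for k,q in enumerate(proj(n,pts)): cv2.circle(c,tuple(int(v) for v in ((q-[c0,r0])*6)),3,[(0,255,0),(0,255,255),(255,255,0),(0,120,255),(255,100,0)][k],-1)
    cv2.imwrite(f"pics/chk_{n}.png",c)
E
```

```text
(no output)
```

View pics/chk_top.png

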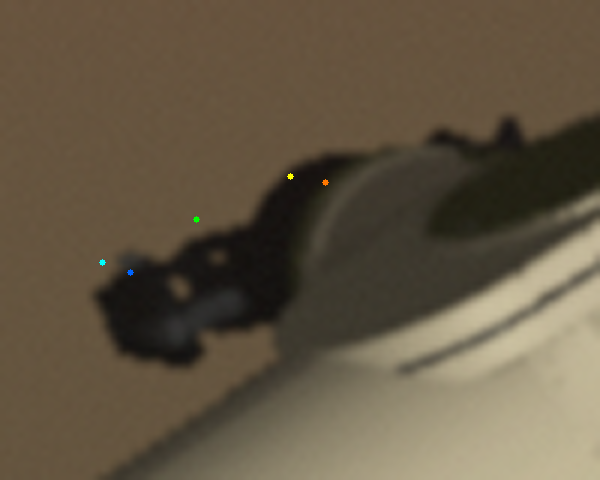

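View pics/chk_side.png

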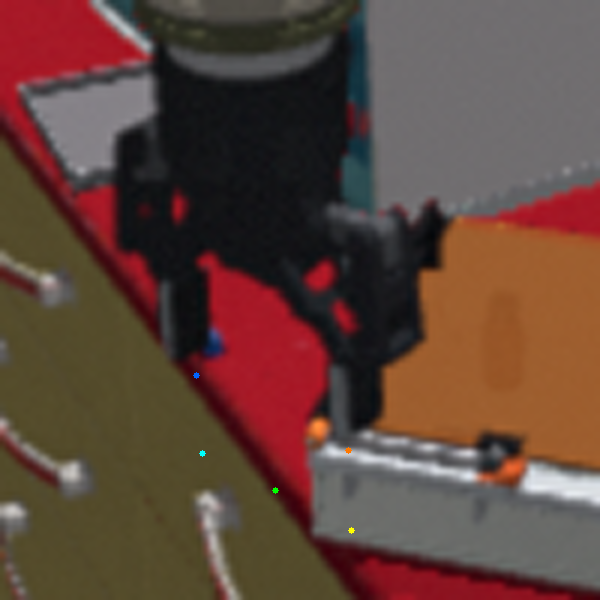

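The fingertips show about 40 mm higher in the side view than the reported TCP projects. The tips are at about pixel (316,205), and the TCP projects to (316,216). I'll go down in part and look again.

```bash
python3 -m handwheel '[{"jaw":60,"delta_pos":[0,0,0.008],"turn":0},{"jaw":60,"delta_pos":[0,0,0.015],"turn":0},{"jaw":60,"delta_pos":[0,0,0.015],"turn":0}]' 30
python3 - <<'E'
from h import *
o=get_obs();print(o["position"],o["ft_force"],o["grip_width"])
im=camera("side")[:,:,::-1].copy()
P=o["position"];y=np.array([.708,-.706,0])
r0,r1,c0,c1=170,260,280,380
c=cv2.resize(im[r0:r1,c0:c1],None,fx=6,fy=6,interpolation=cv2.INTER_CUBIC)
for k,q in enumerate(proj("side",[P,P+.03*y,P-.03*y,P+.03*y+[0,0,.04],P-.03*y+[0,0,.04]])): cv2.circle(c,tuple(int(v) for v in ((q-[c0,r0])*6)),3,[(0,255,0),(0,255,255),(255,255,0),(0,120,255),(255,100,0)][k],-1)
cv2.imwrite("pics/s4.png",c)
E
```

```text
clock: 2.02
position: [0.4303, -0.3108, 0.0805]
ee_rot: [0.924, 0.383, -0.001, -0.001]
ft_force: [-0.3, 0.2, -0.1]
grip_width: 0.703
[ 0.43031542 -0.31080334  0.08053692] [-0.26548412  0.18139399 -0.09577893] 0.7033549969965148
```

View pics/s4.png

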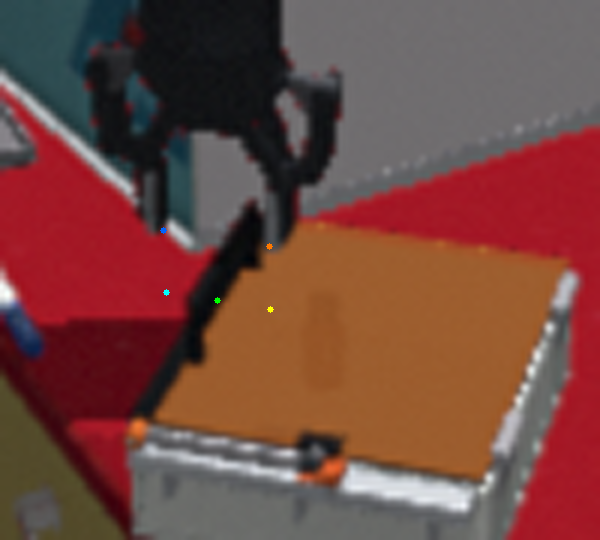

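```bash
python3 -m handwheel '[{"jaw":60,"delta_pos":[0,0,0.006],"turn":0},{"jaw":60,"delta_pos":[0,0,0.012],"turn":0},{"jaw":60,"delta_pos":[0,0,0.018],"turn":0},{"jaw":60,"delta_pos":[0,0,0.018],"turn":0}]' 30
python3 - <<'E'
from h import *
o=get_obs();print(o["position"],o["ft_force"],o["grip_width"])
im=camera("side")[:,:,::-1].copy()
P=o["position"];y=np.array([.708,-.706,0])
r0,r1,c0,c1=170,260,280,380
c=cv2.resize(im[r0:r1,c0:c1],None,fx=6,fy=6,interpolation=cv2.INTER_CUBIC)
cv2.imwrite("pics/s5.png",c)
E
```

```text
clock: 2.4
position: [0.4303, -0.3107, 0.0624]
ee_rot: [0.924, 0.383, -0.001, -0.001]
ft_force: [-0.8, -0.6, -0.0]
grip_width: 0.697
[ 0.43027995 -0.31070941  0.06244605] [-0.83841357 -0.62906703 -0.03669549] 0.6967493249199898
```

View pics/s5.png

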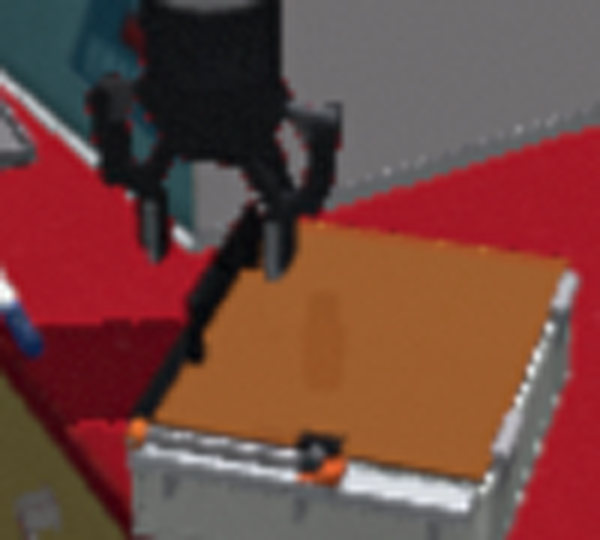

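Now the tips, at (155,255) and (280,275), straddle the bar. It descended with no contact to where the reported TCP would have been inside the flap, so the reported z reads about 35 mm low. Closing.

```bash
python3 -m handwheel '[{"jaw":30,"delta_pos":[0,0,0],"turn":0},{"jaw":15,"delta_pos":[0,0,0],"turn":0},{"jaw":5,"delta_pos":[0,0,0],"turn":0},{"jaw":5,"delta_pos":[0,0,0],"turn":0},{"jaw":5,"delta_pos":[0,0,0],"turn":0},{"jaw":5,"delta_pos":[0,0,0],"turn":0},{"jaw":5,"delta_pos":[0,0,0],"turn":0},{"jaw":5,"delta_pos":[0,0,0],"turn":0}]' 30
python3 - <<'E'
from h import *
o=get_obs();print(o["position"],o["ft_force"],o["grip_width"],R.from_quat(o["ee_rot"]).as_matrix().round(3))
im=camera("side")[:,:,::-1].copy()
r0,r1,c0,c1=170,260,280,380
c=cv2.resize(im[r0:r1,c0:c1],None,fx=6,fy=6,interpolation=cv2.INTER_CUBIC)
cv2.imwrite("pics/s6.png",c)
E
```

```text
clock: 3.12
position: [0.4338, -0.3139, 0.0654]
ee_rot: [0.924, 0.382, 0.002, 0.003]
ft_force: [10.2, -9.8, -5.0]
grip_width: 0.103
[ 0.43383687 -0.31386151  0.06542105] [10.21256225 -9.78582389 -5.02401631] 0.10308533368501907 [[ 0.708  0.707  0.006]
 [ 0.707 -0.708 -0.005]
 [ 0.001  0.008 -1.   ]]
```

View pics/s6.png

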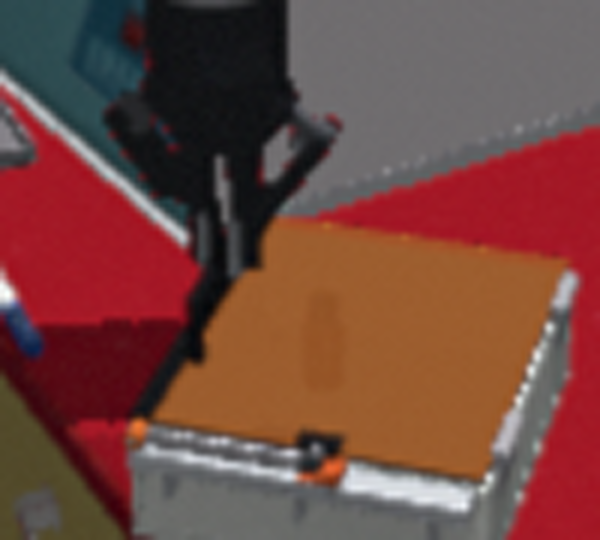

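```bash
python3 - <<'E'
import numpy as np
for t in np.r_[np.arange(0,1.3,.1),1.25,1.3,1.34,1.38,1.4]:
    print(round(t,2),(-.172*np.cos(t)+.04*np.sin(t)+.172).round(4),(.172*np.sin(t)+.04*np.cos(t)-.04).round(4))
E
```

```text
0.0 0.0 0.0
0.1 0.0049 0.017
0.2 0.0114 0.0334
0.3 0.0195 0.049
0.4 0.0292 0.0638
0.5 0.0402 0.0776
0.6 0.0526 0.0901
0.7 0.0662 0.1014
0.8 0.0809 0.1113
0.9 0.0964 0.1196
1.0 0.1127 0.1263
1.1 0.1296 0.1314
1.2 0.147 0.1348
1.25 0.1557 0.1358
1.3 0.1645 0.1364
1.34 0.1716 0.1366
1.38 0.1787 0.1365
1.4 0.1822 0.1363
```

```bash
python3 -m handwheel '[{"jaw":5,"delta_pos":[0,0.005,0],"turn":0},{"jaw":5,"delta_pos":[0,0.005,-0.002],"turn":0},{"jaw":5,"delta_pos":[0,0.007,-0.009],"turn":0},{"jaw":5,"delta_pos":[0,0.01,-0.018],"turn":0},{"jaw":5,"delta_pos":[0,0.013,-0.026],"turn":0},{"jaw":5,"delta_pos":[0,0.016,-0.034],"turn":0},{"jaw":5,"delta_pos":[0,0.016,-0.034],"turn":0}]' 30
python3 - <<'E'
from h import *
o=get_obs();print(o["position"],o["ft_force"],o["grip_width"])
im=camera("side")[:,:,::-1].copy()
r0,r1,c0,c1=150,260,260,390
c=cv2.resize(im[r0:r1,c0:c1],None,fx=5,fy=5,interpolation=cv2.INTER_CUBIC)
cv2.imwrite("pics/s7.png",c)
E
```

```text
clock: 3.75
position: [0.4418, -0.3219, 0.0995]
ee_rot: [0.924, 0.383, -0.001, -0.001]
ft_force: [-7.0, 7.2, 3.5]
grip_width: 0.101
[ 0.44178982 -0.32186026  0.09949545] [-7.0073906   7.16544923  3.45747751] 0.10101674423320103
```

View pics/s7.png

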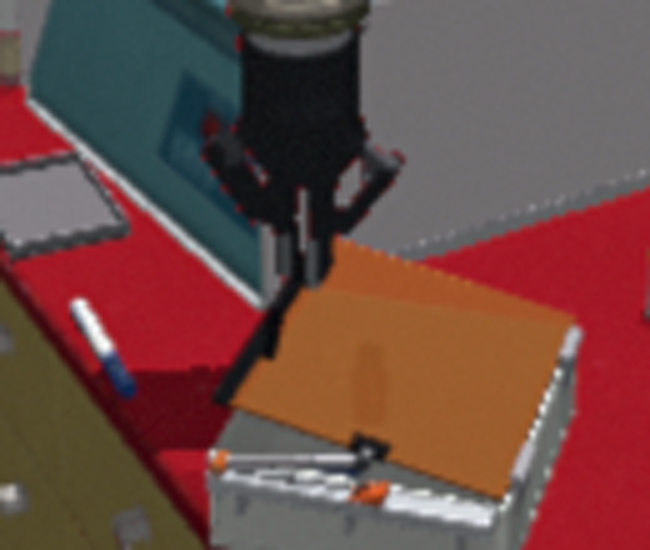

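```bash
python3 -m handwheel '[{"jaw":5,"delta_pos":[0,0.002,-0.008],"turn":0},{"jaw":5,"delta_pos":[0,0.006,-0.016],"turn":0},{"jaw":5,"delta_pos":[0,0.011,-0.023],"turn":0},{"jaw":5,"delta_pos":[0,0.016,-0.03],"turn":0},{"jaw":5,"delta_pos":[0,0.021,-0.037],"turn":0},{"jaw":5,"delta_pos":[0,0.027,-0.044],"turn":0},{"jaw":5,"delta_pos":[0,0.033,-0.05],"turn":0},{"jaw":5,"delta_pos":[0,0.039,-0.057],"turn":0},{"jaw":5,"delta_pos":[0,0.039,-0.057],"turn":0}]' 30
python3 - <<'E'
from h import *
o=get_obs();print(o["position"],o["ft_force"],o["grip_width"])
im=camera("side")[:,:,::-1].copy()
r0,r1,c0,c1=140,250,270,400
c=cv2.resize(im[r0:r1,c0:c1],None,fx=5,fy=5,interpolation=cv2.INTER_CUBIC)
cv2.imwrite("pics/s8.png",c)
E
```

```text
clock: 4.55
position: [0.4708, -0.3507, 0.1572]
ee_rot: [0.924, 0.382, 0.0, 0.0]
ft_force: [-6.0, 6.6, 7.8]
grip_width: 0.1
[ 0.47084458 -0.35073778  0.15722776] [-6.03198128  6.57278357  7.78828294] 0.10015269269000769
```

View pics/s8.png

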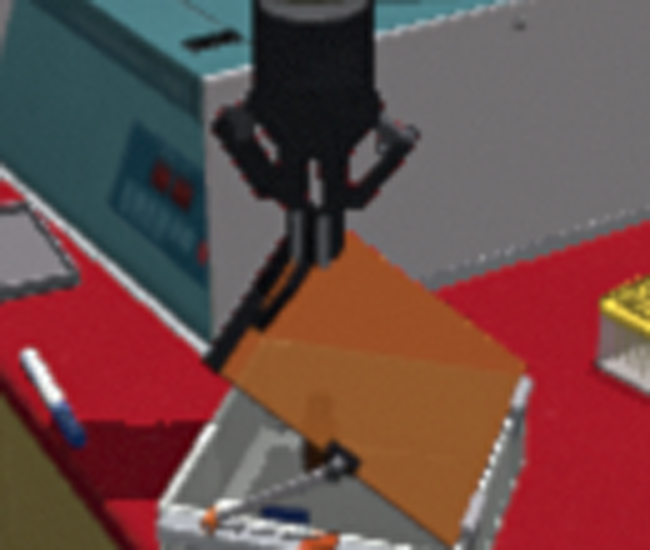

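```bash
python3 -m handwheel '[{"jaw":5,"delta_pos":[0,0.006,-0.005],"turn":0},{"jaw":5,"delta_pos":[0,0.013,-0.011],"turn":0},{"jaw":5,"delta_pos":[0,0.02,-0.017],"turn":0},{"jaw":5,"delta_pos":[0,0.027,-0.021],"turn":0},{"jaw":5,"delta_pos":[0,0.035,-0.026],"turn":0},{"jaw":5,"delta_pos":[0,0.042,-0.029],"turn":0},{"jaw":5,"delta_pos":[0,0.05,-0.033],"turn":0},{"jaw":5,"delta_pos":[0,0.058,-0.036],"turn":0},{"jaw":5,"delta_pos":[0,0.075,-0.041],"turn":0},{"jaw":5,"delta_pos":[0,0.075,-0.041],"turn":0}]' 30
python3 - <<'E'
from h import *
o=get_obs();print(o["position"],o["ft_force"],o["grip_width"])
im=camera("side")[:,:,::-1].copy()
r0,r1,c0,c1=130,250,280,410
c=cv2.resize(im[r0:r1,c0:c1],None,fx=5,fy=5,interpolation=cv2.INTER_CUBIC)
cv2.imwrite("pics/s9.png",c)
E
```

```text
clock: 5.43
position: [0.5252, -0.4047, 0.1976]
ee_rot: [0.924, 0.382, 0.001, 0.001]
ft_force: [-0.3, 2.2, 7.0]
grip_width: 0.1
[ 0.5252123  -0.40466278  0.19755071] [-0.25594995  2.24081741  6.98535896] 0.1001299602581041
```

View pics/s9.png

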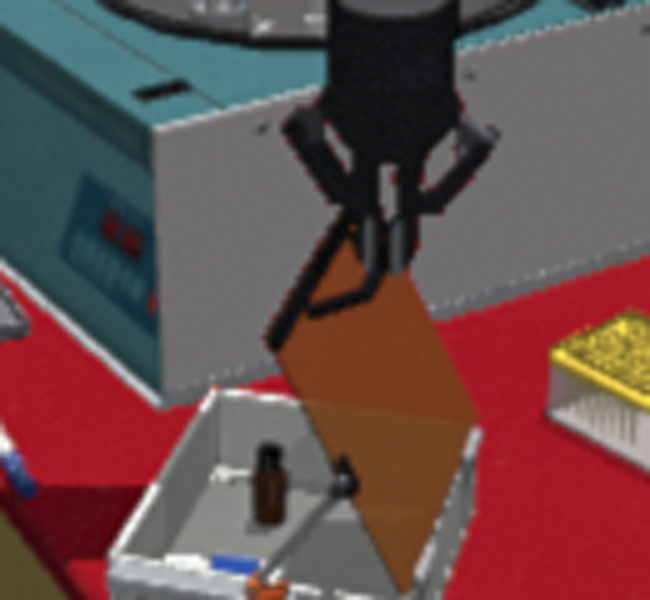

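```bash
python3 -m handwheel '[{"jaw":5,"delta_pos":[0,0.008,-0.003],"turn":0},{"jaw":5,"delta_pos":[0,0.017,-0.005],"turn":0},{"jaw":5,"delta_pos":[0,0.025,-0.005],"turn":0},{"jaw":5,"delta_pos":[0,0.032,-0.006],"turn":0},{"jaw":5,"delta_pos":[0,0.038,-0.006],"turn":0},{"jaw":5,"delta_pos":[0,0.044,-0.006],"turn":0},{"jaw":5,"delta_pos":[0,0.049,-0.006],"turn":0},{"jaw":5,"delta_pos":[0,0.049,-0.006],"turn":0},{"jaw":5,"delta_pos":[0,0.049,-0.006],"turn":0}]' 30
python3 - <<'E'
from h import *
o=get_obs();print(o["position"],o["ft_force"],o["grip_width"])
im=camera("side")[:,:,::-1].copy()
r0,r1,c0,c1=130,250,280,410
c=cv2.resize(im[r0:r1,c0:c1],None,fx=5,fy=5,interpolation=cv2.INTER_CUBIC)
cv2.imwrite("pics/s10.png",c)
E
```

```text
clock: 6.23
position: [0.5586, -0.4381, 0.2026]
ee_rot: [0.924, 0.383, 0.001, 0.001]
ft_force: [1.8, 3.2, 4.6]
grip_width: 0.098
[ 0.55855601 -0.43808485  0.20262133] [1.84923956 3.18831935 4.62204174] 0.09763586953040562
```

View pics/s10.png

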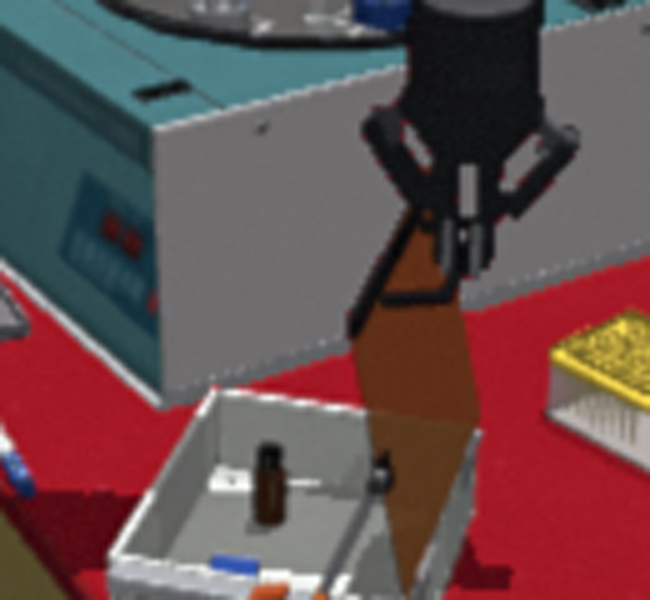

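```bash
python3 -m handwheel '[{"jaw":5,"delta_pos":[0,-0.004,0],"turn":0},{"jaw":5,"delta_pos":[0,-0.008,0],"turn":0},{"jaw":5,"delta_pos":[0,-0.012,0.001],"turn":0},{"jaw":5,"delta_pos":[0,-0.016,0.001],"turn":0},{"jaw":5,"delta_pos":[0,-0.018,0.001],"turn":0},{"jaw":5,"delta_pos":[0,-0.018,0.001],"turn":0}]' 30
python3 - <<'E'
from h import *
o=get_obs();print(o["position"],o["ft_force"],o["grip_width"])
im=camera("side")[:,:,::-1].copy()
r0,r1,c0,c1=160,280,280,410
c=cv2.resize(im[r0:r1,c0:c1],None,fx=5,fy=5,interpolation=cv2.INTER_CUBIC)
cv2.imwrite("pics/s11.png",c)
E
```

```text
clock: 6.78
position: [0.5455, -0.4252, 0.2021]
ee_rot: [0.924, 0.383, 0.001, 0.001]
ft_force: [2.0, 2.3, 6.6]
grip_width: 0.097
[ 0.54552361 -0.42518651  0.20208744] [2.04380531 2.34721915 6.61768581] 0.0971060336510655
```

View pics/s11.png

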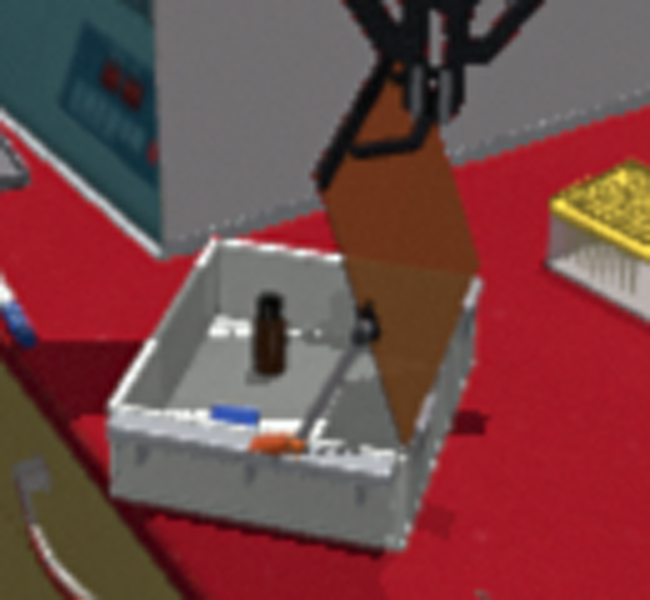

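```bash
python3 -m handwheel '[{"jaw":5,"delta_pos":[0,-0.002,0],"turn":0},{"jaw":5,"delta_pos":[0,-0.004,0],"turn":0},{"jaw":5,"delta_pos":[0,-0.004,0],"turn":0}]' 30
python3 - <<'E'
from h import *
o=get_obs();print(o["position"],o["ft_force"],o["grip_width"])
im=camera("side")[:,:,::-1].copy()
r0,r1,c0,c1=210,270,310,390
c=cv2.resize(im[r0:r1,c0:c1],None,fx=8,fy=8,interpolation=cv2.INTER_CUBIC)
cv2.imwrite("pics/s12.png",c)
E
```

```text
clock: 7.08
position: [0.543, -0.4227, 0.2017]
ee_rot: [0.924, 0.383, 0.001, 0.001]
ft_force: [5.2, -0.6, 4.4]
grip_width: 0.1
[ 0.54304179 -0.42272504  0.20166688] [ 5.15261123 -0.56289558  4.42984991] 0.10009584820006245
```

View pics/s12.png

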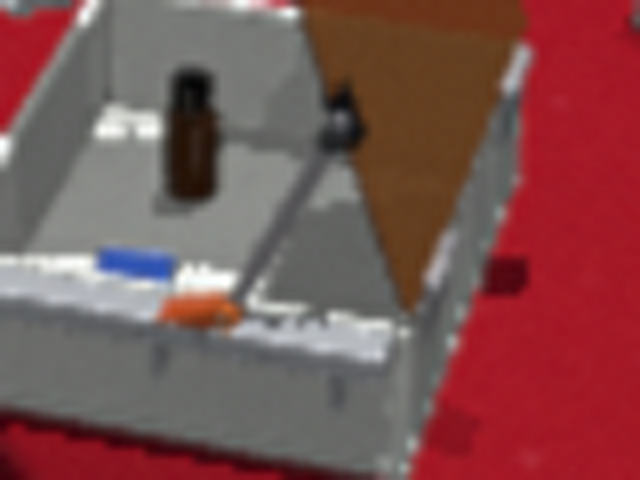

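```bash
python3 -m handwheel '[{"jaw":12,"delta_pos":[0,0,0],"turn":0},{"jaw":18,"delta_pos":[0,0,0],"turn":0},{"jaw":24,"delta_pos":[0,0,0],"turn":0},{"jaw":30,"delta_pos":[0,0,0],"turn":0},{"jaw":30,"delta_pos":[0,0,0],"turn":0},{"jaw":30,"delta_pos":[0,0,0],"turn":0}]'
python3 - <<'E'
from h import *
o=get_obs();print(o["position"],o["ft_force"],o["grip_width"])
im=camera("side")[:,:,::-1].copy()
r0,r1,c0,c1=150,270,280,410
c=cv2.resize(im[r0:r1,c0:c1],None,fx=5,fy=5,interpolation=cv2.INTER_CUBIC)
cv2.imwrite("pics/s13.png",c)
E
```

```text
clock: 7.63
position: [0.5418, -0.4223, 0.2008]
ee_rot: [0.924, 0.382, -0.0, -0.0]
ft_force: [-0.4, 0.6, 0.4]
grip_width: 0.351
[ 0.54175334 -0.42234749  0.20075712] [-0.40630197  0.59825405  0.44895281] 0.3512010126756736
```

View pics/s13.png

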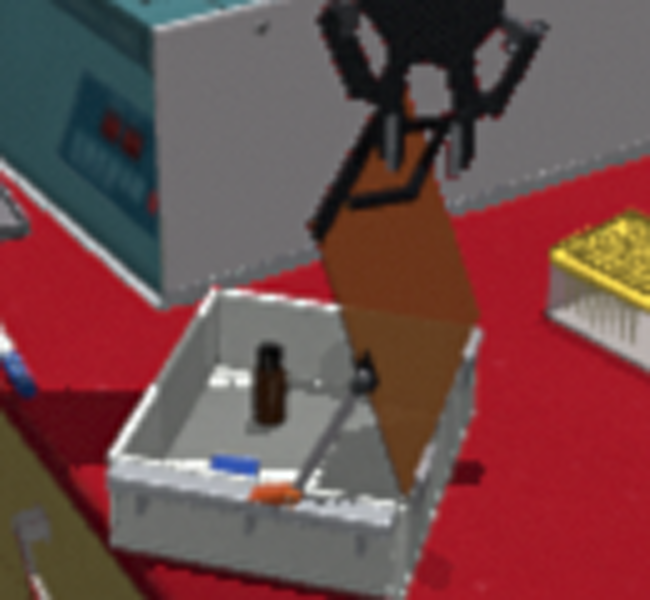

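```bash
python3 -m handwheel '[{"jaw":30,"delta_pos":[0,0,-0.01],"turn":0},{"jaw":30,"delta_pos":[0,0,-0.03],"turn":0},{"jaw":30,"delta_pos":[0,0,-0.06],"turn":0},{"jaw":30,"delta_pos":[0,0,-0.09],"turn":0},{"jaw":30,"delta_pos":[0,0,-0.1],"turn":0},{"jaw":30,"delta_pos":[0,0,-0.1],"turn":0}]'
python3 - <<'E'
from h import *
o=get_obs();print(o["position"],o["ft_force"],o["grip_width"])
im=camera("side")[:,:,::-1].copy()
r0,r1,c0,c1=150,270,280,410
c=cv2.resize(im[r0:r1,c0:c1],None,fx=5,fy=5,interpolation=cv2.INTER_CUBIC)
cv2.imwrite("pics/s14.png",c)
cv2.imwrite("pics/s14f.png",im)
E
```

```text
clock: 8.18
position: [0.5431, -0.4228, 0.3056]
ee_rot: [0.924, 0.382, 0.002, 0.003]
ft_force: [-0.1, 0.2, 0.9]
grip_width: 0.349
[ 0.54310347 -0.42280105  0.30559191] [-0.06857661  0.21851061  0.90613001] 0.3494807721112254
```

View pics/s14.png

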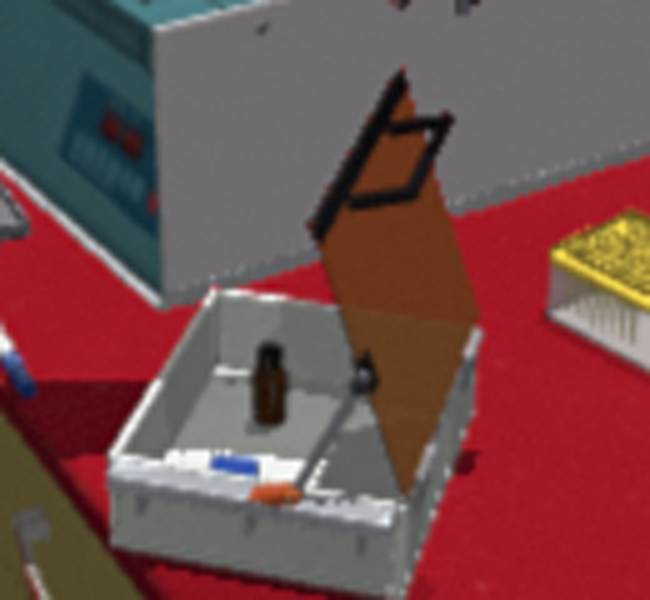

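View pics/s14f.png

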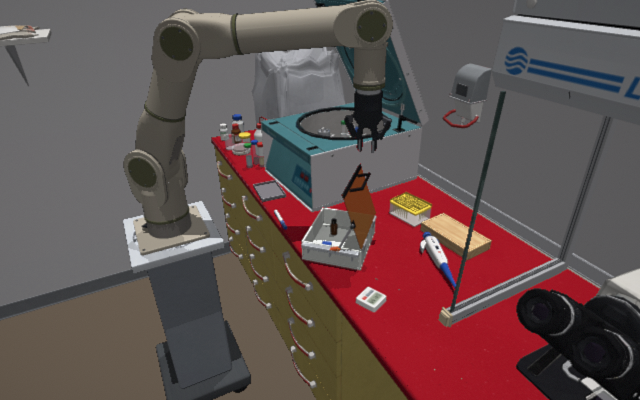

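```bash
python3 - <<'E'
from h import *
im=camera("top")[:,:,::-1].copy()
r0,r1,c0,c1=150,260,300,440
c=cv2.resize(im[r0:r1,c0:c1],None,fx=5,fy=5,interpolation=cv2.INTER_CUBIC)
cv2.imwrite("pics/t14.png",c)
p=[ 0.48490423,-0.3657282,-0.78618841]
print((proj("top",T(p,[(-.035,.046,.006),(-.035,.046,.064)]))-[c0,r0])*5)
E
```

```text
[[233.53952341 232.91740306]
 [239.83255104 221.14092153]]
```

View pics/t14.png

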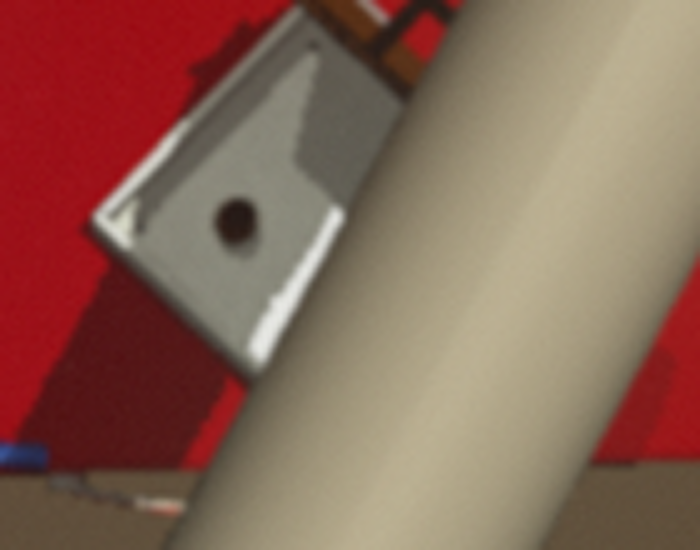

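```bash
python3 - <<'E'
from h import *
def cyl(x,y):
    a=np.linspace(0,2*np.pi,60)
    pts=[[x+.012*np.cos(t),y+.012*np.sin(t),z] for t in a for z in(.006,.044)]+[[x+.008*np.cos(t),y+.008*np.sin(t),.064] for t in a]
    return pts
for d in [(0,0),(.004,0),(.004,-.003),(0,-.003)]:
    P=cyl(.4927+d[0],-.3085+d[1])
    t=(proj("top",P)-[300,150]+.4)*5; s=(proj("side",P)-[280,150]+.4)*5
    print(d,t.min(0).round(),t.max(0).round(),s.min(0).round(),s.max(0).round())
a=cv2.imread("pics/t14.png");b=cv2.imread("pics/s14.png")
for im,(x0,x1,y0,y1),nm in((a,(200,280,180,270),"t"),(b,(240,300,330,440),"s")):
    g=im.max(2); m=(g<85)[y0:y1,x0:x1]; ys,xs=np.nonzero(m); print(nm,xs.min()+x0,xs.max()+x0,ys.min()+y0,ys.max()+y0)
E
```

```text
(0, 0) [215. 206.] [261. 255.] [248. 342.] [283. 429.]
(0.004, 0) [215. 200.] [261. 249.] [253. 340.] [289. 428.]
(0.004, -0.003) [220. 199.] [266. 248.] [255. 342.] [291. 430.]
(0, -0.003) [220. 206.] [266. 255.] [250. 344.] [285. 431.]
t 216 256 199 247
s 250 290 341 428
```

```bash
python3 -m handwheel '[{"jaw":40,"delta_pos":[0.016,-0.038,0],"turn":0},{"jaw":52,"delta_pos":[0.032,-0.076,0],"turn":0},{"jaw":52,"delta_pos":[0.048,-0.114,0],"turn":0},{"jaw":52,"delta_pos":[0.048,-0.114,0],"turn":0},{"jaw":52,"delta_pos":[0.048,-0.114,0.03],"turn":0},{"jaw":52,"delta_pos":[0.048,-0.114,0.07],"turn":0},{"jaw":52,"delta_pos":[0.048,-0.114,0.11],"turn":0},{"jaw":52,"delta_pos":[0.048,-0.114,0.14],"turn":0},{"jaw":52,"delta_pos":[0.048,-0.114,0.15],"turn":0},{"jaw":52,"delta_pos":[0.048,-0.114,0.15],"turn":0}]'
python3 - <<'E'
from h import *
o=get_obs();print(o["position"],o["ft_force"],o["grip_width"],R.from_quat(o["ee_rot"]).as_matrix().round(3))
im=camera("side")[:,:,::-1].copy()
r0,r1,c0,c1=110,260,270,430
c=cv2.resize(im[r0:r1,c0:c1],None,fx=4,fy=4,interpolation=cv2.INTER_CUBIC)
for q in proj("side",[[.4965,-.308,.035],o["position"]+[0,0,.035]]): cv2.circle(c,tuple(int(v) for v in ((q-[c0,r0])*4)),2,(0,255,0),-1)
cv2.imwrite("pics/s15.png",c)
im=camera("top")[:,:,::-1]
cv2.imwrite("pics/t15.png",cv2.resize(im[120:260,290:440],None,fx=4,fy=4))
E
```

```text
clock: 9.12
position: [0.4934, -0.3067, 0.1477]
ee_rot: [0.924, 0.383, -0.002, -0.002]
ft_force: [0.1, 0.0, 0.7]
grip_width: 0.604
[ 0.49338719 -0.30674675  0.14772447] [0.0682851  0.00816912 0.66102708] 0.6037564930281734 [[ 0.707  0.707 -0.005]
 [ 0.707 -0.707  0.003]
 [-0.001 -0.006 -1.   ]]
```

View pics/s15.png

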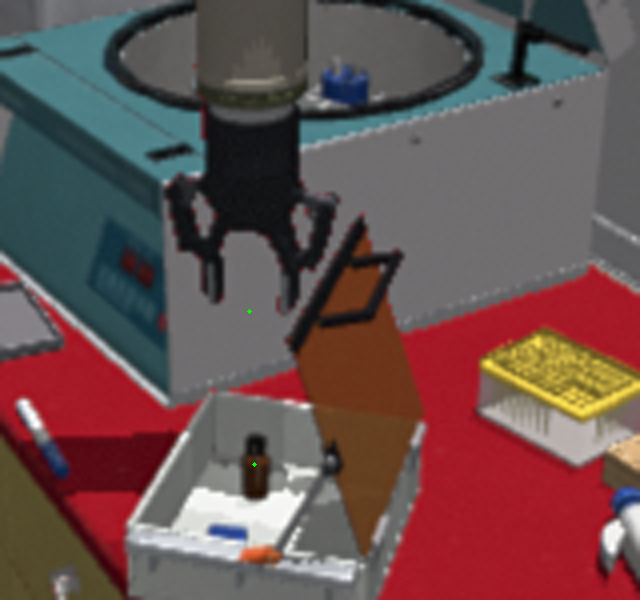

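View pics/t15.png

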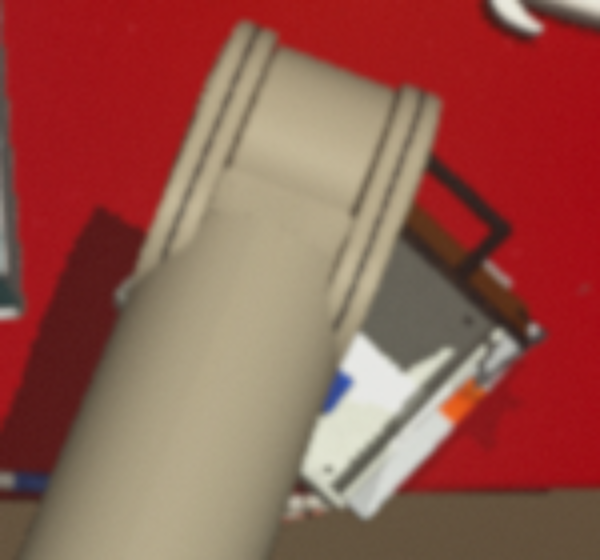

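```bash
python3 -m handwheel '[{"jaw":52,"delta_pos":[0.001,0.003,0.02],"turn":0},{"jaw":52,"delta_pos":[0.001,0.003,0.05],"turn":0},{"jaw":52,"delta_pos":[0.001,0.003,0.08],"turn":0},{"jaw":52,"delta_pos":[0.001,0.003,0.1],"turn":0},{"jaw":52,"delta_pos":[0.001,0.003,0.11],"turn":0},{"jaw":52,"delta_pos":[0.001,0.003,0.11],"turn":0}]'
python3 - <<'E'
from h import *
o=get_obs();print(o["position"],o["ft_force"],o["grip_width"])
im=camera("side")[:,:,::-1].copy()
r0,r1,c0,c1=140,260,280,410
c=cv2.resize(im[r0:r1,c0:c1],None,fx=5,fy=5,interpolation=cv2.INTER_CUBIC)
cv2.imwrite("pics/s16.png",c)
E
```

```text
clock: 9.72
position: [0.4982, -0.3092, 0.0408]
ee_rot: [0.924, 0.383, -0.0, -0.0]
ft_force: [0.4, 0.2, 0.3]
grip_width: 0.61
[ 0.49821806 -0.30917525  0.04075718] [0.36973531 0.19033382 0.3442416 ] 0.610232035934489
```

View pics/s16.png

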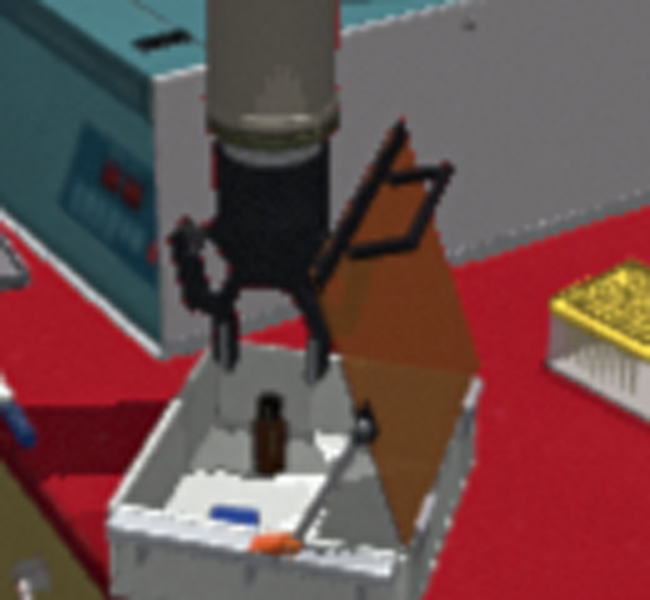

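```bash
python3 -m handwheel '[{"jaw":52,"delta_pos":[0,-0.001,0.012],"turn":0},{"jaw":52,"delta_pos":[0,-0.001,0.024],"turn":0},{"jaw":52,"delta_pos":[0,-0.001,0.036],"turn":0},{"jaw":52,"delta_pos":[0,-0.001,0.048],"turn":0},{"jaw":52,"delta_pos":[0,-0.001,0.058],"turn":0},{"jaw":52,"delta_pos":[0,-0.001,0.058],"turn":0}]'
python3 - <<'E'
from h import *
o=get_obs();print(o["position"],o["ft_force"],o["grip_width"])
im=camera("side")[:,:,::-1].copy()
r0,r1,c0,c1=140,260,280,410
c=cv2.resize(im[r0:r1,c0:c1],None,fx=5,fy=5,interpolation=cv2.INTER_CUBIC)
cv2.imwrite("pics/s17.png",c)
E
```

```text
clock: 10.27
position: [0.4981, -0.3088, -0.018]
ee_rot: [0.924, 0.382, 0.0, 0.0]
ft_force: [0.1, -0.1, 0.3]
grip_width: 0.61
[ 0.49806364 -0.30884768 -0.01803359] [ 0.06838251 -0.08697155  0.30156897] 0.6102686355488623
```

View pics/s17.png

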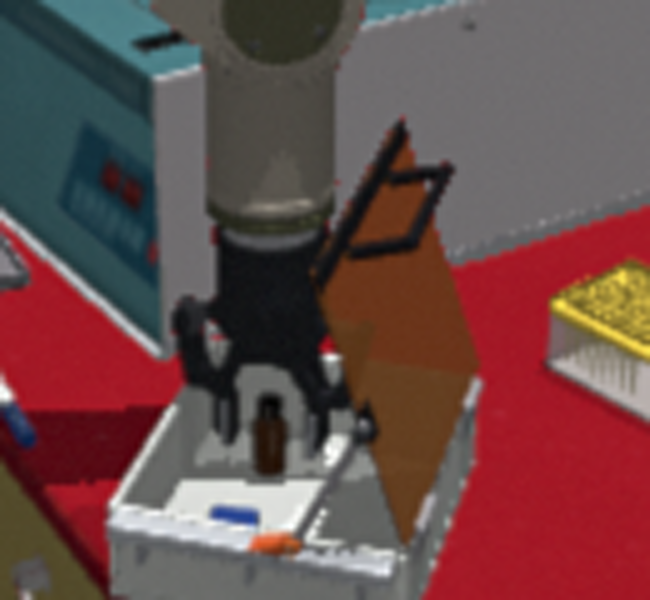

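```bash
python3 -m handwheel '[{"jaw":42,"delta_pos":[0,0,0],"turn":0},{"jaw":34,"delta_pos":[0,0,0],"turn":0},{"jaw":28,"delta_pos":[0,0,0],"turn":0},{"jaw":24,"delta_pos":[0,0,0],"turn":0},{"jaw":20,"delta_pos":[0,0,0],"turn":0},{"jaw":18,"delta_pos":[0,0,0],"turn":0},{"jaw":18,"delta_pos":[0,0,0],"turn":0},{"jaw":18,"delta_pos":[0,0,0],"turn":0}]' 25
python3 - <<'E'
from h import *
o=get_obs();print(o["position"],o["ft_force"],o["grip_width"]*85.4)
im=camera("side")[:,:,::-1].copy()
r0,r1,c0,c1=140,260,280,410
c=cv2.resize(im[r0:r1,c0:c1],None,fx=5,fy=5,interpolation=cv2.INTER_CUBIC)
cv2.imwrite("pics/s18.png",c)
E
```

```text
clock: 10.98
position: [0.4975, -0.3084, -0.017]
ee_rot: [0.924, 0.383, -0.0, 0.0]
ft_force: [-0.3, -0.0, 0.7]
grip_width: 0.272
[ 0.49752374 -0.30842263 -0.01695924] [-0.25726135 -0.04782695  0.74436354] 23.249504457187502
```

View pics/s18.png

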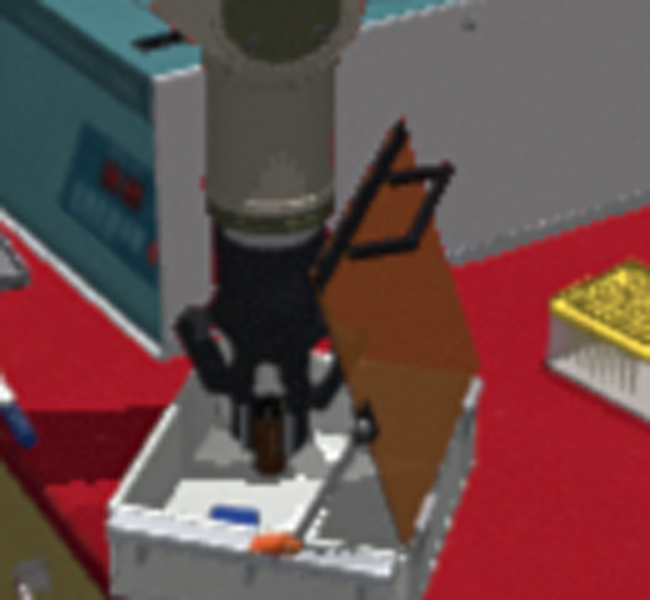

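```bash
python3 -m handwheel '[{"jaw":18,"delta_pos":[0,0,-0.005],"turn":0},{"jaw":18,"delta_pos":[0,0,-0.015],"turn":0},{"jaw":18,"delta_pos":[0,0,-0.035],"turn":0},{"jaw":18,"delta_pos":[0,0,-0.06],"turn":0},{"jaw":18,"delta_pos":[0,0,-0.085],"turn":0},{"jaw":18,"delta_pos":[0,0,-0.11],"turn":0},{"jaw":18,"delta_pos":[0,0,-0.125],"turn":0},{"jaw":18,"delta_pos":[0,0,-0.13],"turn":0},{"jaw":18,"delta_pos":[0,0,-0.13],"turn":0}]' 30
python3 - <<'E'
from h import *
o=get_obs();print(o["position"],o["ft_force"],o["grip_width"]*85.4)
im=camera("side")[:,:,::-1].copy()
r0,r1,c0,c1=110,260,270,410
c=cv2.resize(im[r0:r1,c0:c1],None,fx=4,fy=4,interpolation=cv2.INTER_CUBIC)
cv2.imwrite("pics/s19.png",c)
E
```

```text
clock: 11.78
position: [0.4984, -0.3089, 0.115]
ee_rot: [0.924, 0.383, 0.001, 0.001]
ft_force: [0.4, 0.5, -1.3]
grip_width: 0.267
[ 0.49839097 -0.3088717   0.11497513] [ 0.40686504  0.499374   -1.26199265] 22.79672121374944
```

View pics/s19.png

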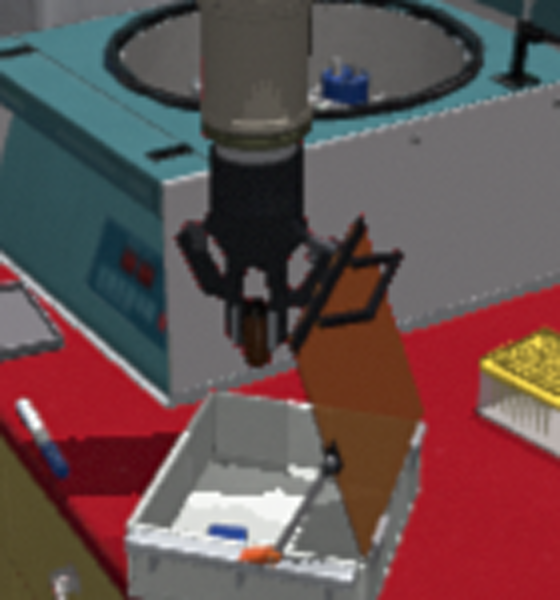

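```bash
python3 -m handwheel '[{"jaw":18,"delta_pos":[0,-0.01,0],"turn":0},{"jaw":18,"delta_pos":[0,-0.03,0],"turn":0},{"jaw":18,"delta_pos":[0,-0.06,0],"turn":0},{"jaw":18,"delta_pos":[0,-0.09,0],"turn":0},{"jaw":18,"delta_pos":[0.002,-0.115,0],"turn":0},{"jaw":18,"delta_pos":[0.015,-0.135,0],"turn":0},{"jaw":18,"delta_pos":[0.035,-0.155,0],"turn":0},{"jaw":18,"delta_pos":[0.055,-0.175,0],"turn":0},{"jaw":18,"delta_pos":[0.07,-0.19,0],"turn":0},{"jaw":18,"delta_pos":[0.07,-0.19,0],"turn":0}]'
python3 - <<'E'
from h import *
o=get_obs();print(o["position"],o["ft_force"],o["grip_width"]*85.4,o["joint_pos"].round(2),R.from_quat(o["ee_rot"]).as_matrix().round(3))
im=camera("side")[:,:,::-1].copy()
c=cv2.resize(im[90:270,220:410],None,fx=3.5,fy=3.3,interpolation=cv2.INTER_CUBIC)
cv2.imwrite("pics/s20.png",c)
E
```

```text
clock: 12.67
position: [0.4121, -0.1203, 0.1119]
ee_rot: [0.923, 0.385, -0.001, -0.001]
ft_force: [0.2, -0.1, -0.9]
grip_width: 0.27
[ 0.41206501 -0.12028871  0.11192181] [ 0.20839666 -0.06567835 -0.8664089 ] 23.05097987687067 [ 0.67 -0.01 -0.48  2.03 -0.01  1.12 -0.59] [[ 0.704  0.71  -0.002]
 [ 0.71  -0.704  0.001]
 [-0.    -0.002 -1.   ]]
```

View pics/s20.png

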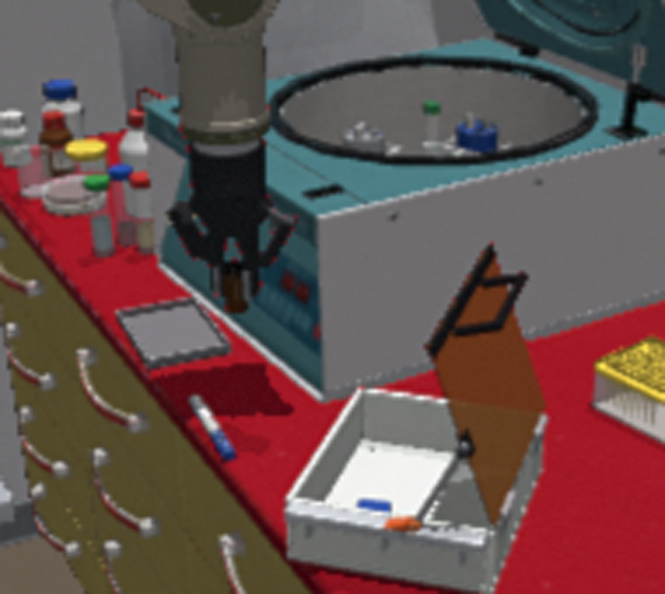

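```bash
python3 -m handwheel '[{"jaw":18,"delta_pos":[0.01,-0.01,0],"turn":0},{"jaw":18,"delta_pos":[0.03,-0.03,0],"turn":0},{"jaw":18,"delta_pos":[0.05,-0.05,0],"turn":0},{"jaw":18,"delta_pos":[0.07,-0.07,0],"turn":0},{"jaw":18,"delta_pos":[0.09,-0.09,0],"turn":0},{"jaw":18,"delta_pos":[0.11,-0.11,0],"turn":0},{"jaw":18,"delta_pos":[0.13,-0.13,0],"turn":0},{"jaw":18,"delta_pos":[0.138,-0.138,0],"turn":0},{"jaw":18,"delta_pos":[0.138,-0.138,0],"turn":0},{"jaw":18,"delta_pos":[0.138,-0.138,0],"turn":0}]'
python3 - <<'E'
from h import *
o=get_obs();print(o["position"],o["ft_force"],o["grip_width"]*85.4,o["joint_pos"].round(2))
im=camera("side")[:,:,::-1].copy()
cv2.imwrite("pics/s21.png",cv2.resize(im[130:230,220:340],None,fx=6,fy=6,interpolation=cv2.INTER_CUBIC))
im=camera("top")[:,:,::-1].copy()
cv2.imwrite("pics/t21.png",cv2.resize(im[150:270,120:330],None,fx=3.7,fy=3.7,interpolation=cv2.INTER_CUBIC))
E
```

```text
clock: 13.55
position: [0.4126, 0.0699, 0.1123]
ee_rot: [0.924, 0.383, -0.001, -0.0]
ft_force: [-0.7, 0.1, -1.0]
grip_width: 0.266
[0.4125699  0.06985671 0.11231949] [-0.66863603  0.05303739 -0.95558043] 22.690273508558928 [ 0.46 -0.03 -0.71  2.04 -0.02  1.12 -1.03]
```

View pics/s21.png

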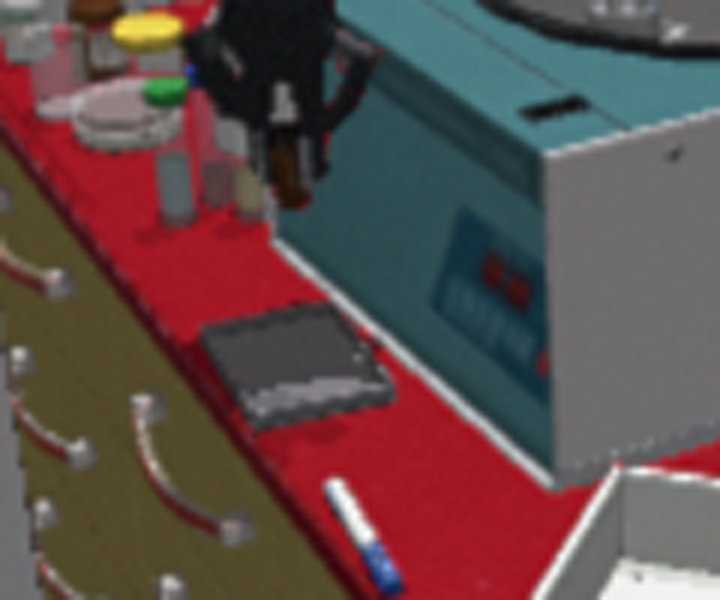

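View pics/t21.png

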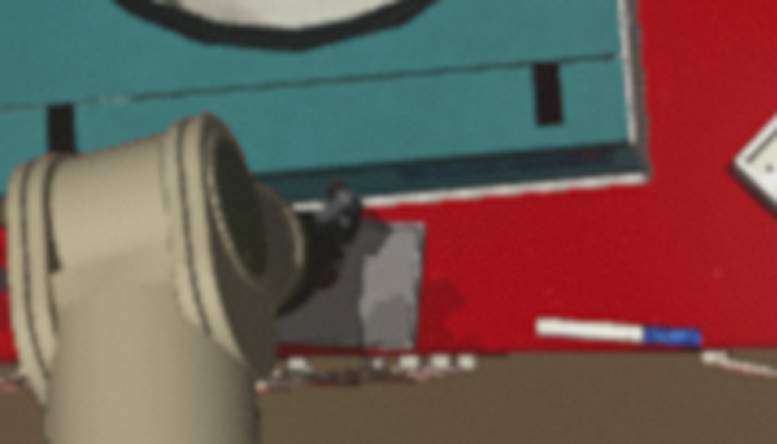

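```bash
python3 - <<'E'
from h import *
im=camera("side")[:,:,::-1].copy()
r0,c0=140,250
c=cv2.resize(im[r0:r0+40,c0:c0+40],None,fx=15,fy=15,interpolation=cv2.INTER_CUBIC)
o=get_obs();P=o["position"]
for q in proj("side",[P+[0,0,z] for z in (.023,.052,.081)]): 
    print((q-[c0,r0])*15); cv2.circle(c,tuple(int(v) for v in ((q-[c0,r0])*15)),3,(0,255,0),-1)
cv2.imwrite("pics/s22.png",c)
E
```

```text
[280.62402371 353.15810696]
[271.70735265 251.0762448 ]
[262.63264723 147.18513784]
```

View pics/s22.png

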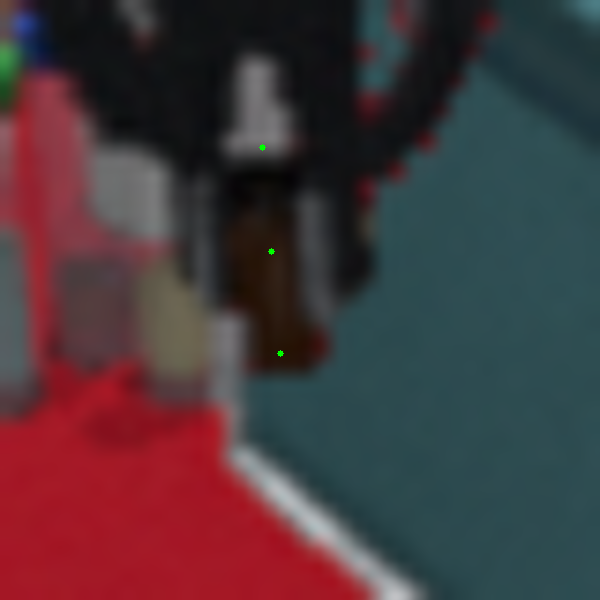

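```bash
python3 - <<'E'
from h import *
for u,v in((640,180),(420,203)): print(plane("top",(120+u/3.7,150+v/3.7),.0))
E
python3 -m handwheel '[{"jaw":18,"delta_pos":[0,0,0.02],"turn":0},{"jaw":18,"delta_pos":[0,0,0.045],"turn":0},{"jaw":18,"delta_pos":[0,0,0.07],"turn":0},{"jaw":18,"delta_pos":[0,0,0.09],"turn":0},{"jaw":18,"delta_pos":[0,0,0.105],"turn":0},{"jaw":18,"delta_pos":[0,0,0.112],"turn":0},{"jaw":18,"delta_pos":[0,0,0.115],"turn":0},{"jaw":18,"delta_pos":[0,0,0.115],"turn":0},{"jaw":18,"delta_pos":[0,0,0.115],"turn":0}]'
python3 - <<'E'
from h import *
o=get_obs();print(o["position"],o["ft_force"],o["grip_width"]*85.4)
im=camera("side")[:,:,::-1].copy()
cv2.imwrite("pics/s23.png",cv2.resize(im[130:230,220:340],None,fx=6,fy=6,interpolation=cv2.INTER_CUBIC))
E
```

```text
[ 0.49035186 -0.15027812  0.        ]
[0.47529603 0.02551641 0.        ]
clock: 14.45
position: [0.4134, 0.0704, -0.0013]
ee_rot: [0.924, 0.382, 0.0, 0.0]
ft_force: [0.0, 1.2, -1.0]
grip_width: 0.273
[ 0.4134288   0.070393   -0.00130555] [ 4.45947803e-04  1.23566455e+00 -1.00659522e+00] 23.333185571028828
```

View pics/s23.png

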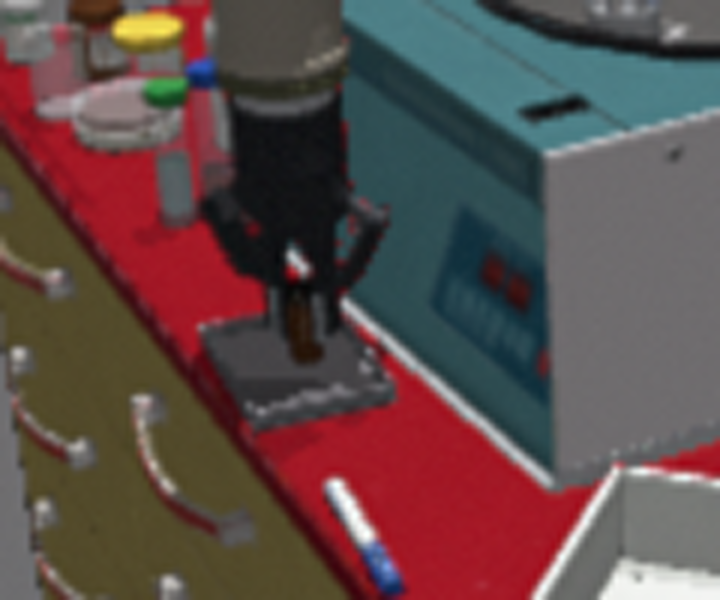

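```bash
python3 -m handwheel '[{"jaw":18,"delta_pos":[0,0,0.005],"turn":0},{"jaw":18,"delta_pos":[0,0,0.01],"turn":0},{"jaw":18,"delta_pos":[0,0,0.014],"turn":0},{"jaw":18,"delta_pos":[0,0,0.014],"turn":0}]'; python3 -m handwheel '[{"jaw":18,"delta_pos":[0,0,0.001],"turn":0},{"jaw":18,"delta_pos":[0,0,0.002],"turn":0},{"jaw":18,"delta_pos":[0,0,0.002],"turn":0}]'
```

```text
clock: 14.83
position: [0.4122, 0.0705, -0.0168]
ee_rot: [0.924, 0.383, -0.001, -0.0]
ft_force: [-1.0, 0.0, -1.2]
grip_width: 0.273
clock: 15.08
position: [0.4128, 0.0706, -0.0181]
ee_rot: [0.924, 0.383, -0.0, 0.0]
ft_force: [0.1, -0.1, -0.4]
grip_width: 0.27
```

```bash
python3 -m handwheel '[{"jaw":18,"delta_pos":[0,0,0.001],"turn":0},{"jaw":18,"delta_pos":[0,0,0.001],"turn":0}]'; python3 - <<'E'
from h import *
im=camera("side")[:,:,::-1].copy()
cv2.imwrite("pics/s24.png",cv2.resize(im[150:210,240:300],None,fx=10,fy=10,interpolation=cv2.INTER_CUBIC))
E
```

```text
clock: 15.25
position: [0.4129, 0.0706, -0.019]
ee_rot: [0.924, 0.383, 0.0, 0.0]
ft_force: [0.2, 0.7, -0.4]
grip_width: 0.266
```

View pics/s24.png

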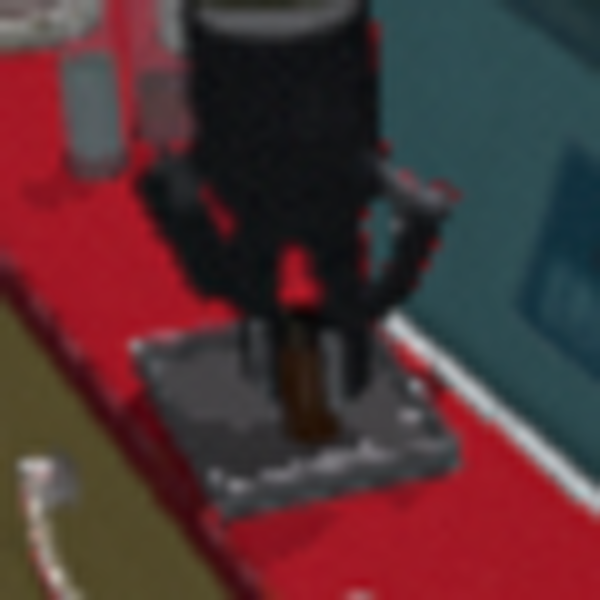

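Inside the tray and near contact; fz has gone from about -1.1 to -0.4. Small further steps.

```bash
python3 -m handwheel '[{"jaw":18,"delta_pos":[0,0,0.001],"turn":0},{"jaw":18,"delta_pos":[0,0,0.001],"turn":0}]'; python3 -m handwheel '[{"jaw":18,"delta_pos":[0,0,0.001],"turn":0},{"jaw":18,"delta_pos":[0,0,0.001],"turn":0}]'
```

```text
clock: 15.47
position: [0.4131, 0.0707, -0.0192]
ee_rot: [0.924, 0.383, -0.0, 0.0]
ft_force: [-6.3, -0.6, 16.1]
grip_width: 0.267
clock: 15.63
position: [0.4136, 0.0709, -0.0196]
ee_rot: [0.924, 0.383, 0.0, 0.001]
ft_force: [-7.5, -0.2, 23.1]
grip_width: 0.272
```

```bash
python3 -m handwheel '[{"jaw":18,"delta_pos":[0,0,-0.001],"turn":0},{"jaw":18,"delta_pos":[0,0,-0.0015],"turn":0},{"jaw":18,"delta_pos":[0,0,-0.0015],"turn":0}]'; python3 -m handwheel '[{"jaw":24,"delta_pos":[0,0,0],"turn":0},{"jaw":26,"delta_pos":[0,0,0],"turn":0},{"jaw":28,"delta_pos":[0,0,0],"turn":0},{"jaw":32,"delta_pos":[0,0,0],"turn":0},{"jaw":38,"delta_pos":[0,0,0],"turn":0},{"jaw":44,"delta_pos":[0,0,0],"turn":0},{"jaw":46,"delta_pos":[0,0,0],"turn":0},{"jaw":46,"delta_pos":[0,0,0],"turn":0}]'; python3 - <<'E'
from h import *
im=camera("side")[:,:,::-1].copy()
cv2.imwrite("pics/s25.png",cv2.resize(im[150:210,240:300],None,fx=10,fy=10,interpolation=cv2.INTER_CUBIC))
E
```

```text
clock: 15.88
position: [0.4129, 0.0706, -0.0194]
ee_rot: [0.924, 0.382, 0.0, 0.0]
ft_force: [-0.1, -0.6, 0.3]
grip_width: 0.273
clock: 16.55
position: [0.4128, 0.0706, -0.0195]
ee_rot: [0.924, 0.383, 0.0, 0.0]
ft_force: [0.2, 0.9, 0.1]
grip_width: 0.541
```

View pics/s25.png

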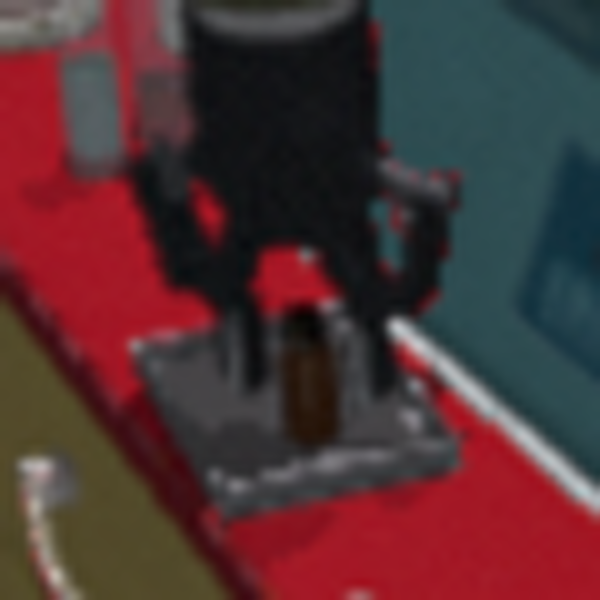

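The bottle stands upright and free of the fingers. Withdrawing straight up.

```bash
python3 -m handwheel '[{"jaw":46,"delta_pos":[0,0,-0.01],"turn":0},{"jaw":46,"delta_pos":[0,0,-0.03],"turn":0},{"jaw":46,"delta_pos":[0,0,-0.06],"turn":0},{"jaw":46,"delta_pos":[0,0,-0.09],"turn":0},{"jaw":46,"delta_pos":[0,0,-0.12],"turn":0},{"jaw":46,"delta_pos":[0,0,-0.15],"turn":0},{"jaw":46,"delta_pos":[0,0,-0.17],"turn":0},{"jaw":46,"delta_pos":[0,0,-0.18],"turn":0},{"jaw":46,"delta_pos":[0,0,-0.18],"turn":0},{"jaw":46,"delta_pos":[0,0,-0.18],"turn":0}]'; python3 - <<'E'
from h import *
im=camera("side")[:,:,::-1].copy()
cv2.imwrite("pics/s26.png",cv2.resize(im[120:290,220:400],None,fx=3.5,fy=3.5,interpolation=cv2.INTER_CUBIC))
im=camera("top")[:,:,::-1].copy()
cv2.imwrite("pics/t26.png",cv2.resize(im[140:260,170:490],None,fx=2.5,fy=2.5,interpolation=cv2.INTER_CUBIC))
E
```

```text
clock: 17.43
position: [0.4126, 0.0706, 0.1601]
ee_rot: [0.924, 0.383, -0.0, 0.0]
ft_force: [-0.2, 1.1, -1.0]
grip_width: 0.537
```

View pics/s26.png

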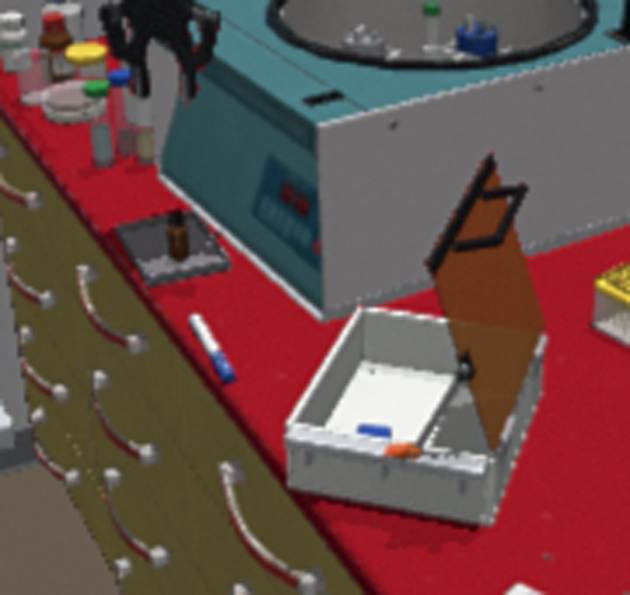

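View pics/t26.png

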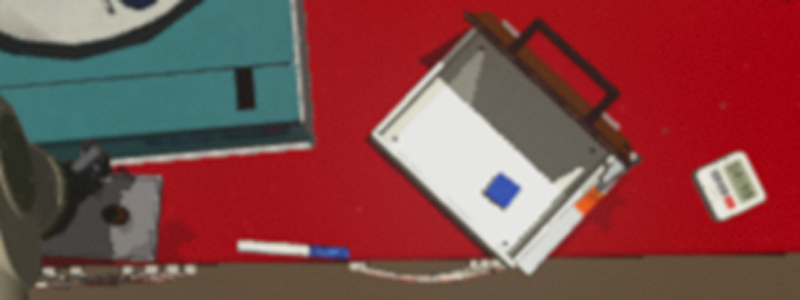

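The bottle stands upright in the tray, at (177,240) in the side crop and (116,214) in the top crop. The flap stands propped with its roller behind the tooth at (405,450) in the side crop. The coverslip box, marker and timer are where they were. Handing in.

```bash
python3 -c "
from workcell import *
print(hand_in())"
```

```text
the job is handed in; nothing more can be done
None
```

The job is done and handed in at about 17.5 s of the 64 s allowed. I raised the flap by its bar to about 1.36 rad and eased it back until the stay took its weight at about 1.24. After letting go and withdrawing straight up, I lifted the bottle out and set it upright in the grey tray.

- **Last pictures:** Both cameras showed the flap still propped with the roller behind the tooth and the bottle upright in the tray. The coverslip box, marker and timer looked unmoved by eye, and the gripper was clear of everything.
- **Height reading disagreed:** The reported TCP height read about 35–40 mm lower than the fingertips appeared in the side view. I trusted the pictures, and the contacts at the bar, bottle and tray agreed with them.
- **Position fit was off:** My first box fit from the pictures was about 4 mm short, so I re-measured the bottle before picking it up.
- **Forces:** The bottle touched down with a brief 23 N, which I backed off before letting go. The bar grip peaked at about 15 N in the readings I took.

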